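# Load the sampler's vial magazine and click it home

### The job

Stand every sample vial upright in a bore of the blue magazine, one to a bore and any vial in any bore. Then slide the loaded magazine, leading end first, into the sampler dock until it is fully home and the orange spring catch has clicked back behind it. Only then turn the red status leaf of the ring binder right over so that it lies on the other page with its green face up; leave the beaker and the amber bottle where they are.

Things in the scene. Friction and masses are not known exactly. Their poses are not given: they have to be found in the camera images.
- vial_a_mid (a point): Screw-cap sample vial (white body, blue cap), 34 mm tall, body 14.6 mm in diameter up to 28 mm, cap 12.6 mm above; 14 g. Stands upright on the raised board (grey, top 18 mm above the bench) at the start. The point is its centre, 17 mm above its foot; z runs up through the cap. May be absent (None).
- vial_b_mid (a point): Screw-cap sample vial (amber body, white cap), 34 mm tall, body 14.6 mm in diameter up to 28 mm, cap 12.6 mm above; 14 g. Stands upright on the raised board (grey, top 18 mm above the bench) at the start. The point is its centre, 17 mm above its foot; z runs up through the cap. May be absent (None).
- vial_c_mid (a point): Screw-cap sample vial (white body, black cap), 34 mm tall, body 14.6 mm in diameter up to 28 mm, cap 12.6 mm above; 14 g. Stands upright on the raised board (grey, top 18 mm above the bench) at the start. The point is its centre, 17 mm above its foot; z runs up through the cap. May be absent (None).
- vial_d_mid (a point): Screw-cap sample vial (amber body, red cap), 34 mm tall, body 14.6 mm in diameter up to 28 mm, cap 12.6 mm above; 14 g. Stands upright on the raised board (grey, top 18 mm above the bench) at the start. The point is its centre, 17 mm above its foot; z runs up through the cap. May be absent (None).
- magazine: Loose blue vial magazine: 160 (x) x 54 (y) mm flange 12 mm high, with a 40 mm wide block on it up to 30 mm; 0.22 kg; may be carried level by its blade or slid along the board. Origin: centre of its underside; x points to its leading end, y across, z up. Bores along its centre line, white grip blade in its middle, white mark on its leading end.
- magazine_mid (a point): Centre of the magazine: 15 mm above the body's origin, same axes.
- magazine_grip (a point): Centre of the exposed white grip blade on the magazine, above its centre, 47 mm above its underside: 26 mm long (magazine's x), 12 mm thick (y), 30 to 64 mm up, to be pinched across its thickness from above. Axes as the magazine's.
- dock: Fixed sampler dock, grey rails before a white head 67 mm high. Origin: on the board under the centre of the magazine when home; x is the way the magazine slides in, y across. Rails 57 mm apart, 20 mm high, straight from 116 mm behind the origin, with lips (15 mm up) over the magazine's flange: it enters only by the mouth, level on the board. End stop at +81 mm; home is -1.5 to +1 mm.
- dock_mouth (a point): Middle of the dock's flared mouth, on the board, 134 mm behind the dock's origin along x; mouth opening about 65 mm. Axes as the dock's.
- catch (a joint): Orange spring catch in the dock's +y rail near the mouth, m: 0 sprung out, up to 0.010 pushed aside. Its nose stands 7 mm into the guideway from 105 to 82 mm behind the dock's origin, sloping on the mouth side, square inside. The flange pushes it aside (3 to 6 N along the slide); it springs to 0 behind the magazine's rear face once that is fully home.
- leaf (a joint): Stiff leaf on the rings of the small black binder, rad: 0 flat on the right-hand page (the binder's +x side), 1.57 upright, 3.1 flat on the left-hand page. At the start it stands up from that page by 0.85 to 1.2 rad, red face up, green on its other face. It stays where it is left (friction torque 0.02 N m). It reaches 67 mm from the hinge, is 84 mm wide along it and 3 mm thick.
- leaf_hinge (a point): Middle of the leaf's hinge line, on the binder's spine, 20 mm above the board. x points to the right-hand page (where the leaf begins), y along the hinge, z up. The binder is fixed, 156 (x) x 100 (y) mm, pages 10 mm, rings 22 mm above the board. Behind it a tall fraction collector fills x > 0.47 m, y < -0.12 m: go round it.
- leaf_edge (a point): Middle of the leaf's free edge.
- beaker: Clear empty beaker, 57 mm across, 68 mm high, bystander. Origin: centre of its underside.
- amber_bottle: Amber bottle with black cap, 52 mm across, 98 mm high, bystander. Origin: centre of its underside.
- bore_0 (a point): Mouth of the magazine's bore 0 (-65 mm along the magazine's x from its centre), at the level of its top, 30 mm above its underside: 17.5 mm wide, 16 mm deep, flat floor. Bores 0-1 and 2-3 are 28 mm apart. Axes as the magazine's.
- bore_1 (a point): Mouth of the magazine's bore 1 (-37 mm along the magazine's x from its centre), at the level of its top, 30 mm above its underside: 17.5 mm wide, 16 mm deep, flat floor. Bores 0-1 and 2-3 are 28 mm apart. Axes as the magazine's.
- bore_2 (a point): Mouth of the magazine's bore 2 (37 mm along the magazine's x from its centre), at the level of its top, 30 mm above its underside: 17.5 mm wide, 16 mm deep, flat floor. Bores 0-1 and 2-3 are 28 mm apart. Axes as the magazine's.
- bore_3 (a point): Mouth of the magazine's bore 3 (65 mm along the magazine's x from its centre), at the level of its top, 30 mm above its underside: 17.5 mm wide, 16 mm deep, flat floor. Bores 0-1 and 2-3 are 28 mm apart. Axes as the magazine's.

How it is judged:
By the outcome, as a careful person would: the job done as asked, in the order asked, and still so for the second after the job is handed in, with the robot touching nothing.
Of vial_a, vial_b, vial_c, vial_d only 3 to 4 are there at a start; the rules pass over those that are not, and their reading is None.
At some moment in a run one of magazine may be knocked a few centimetres aside while the robot is not near it.
It also fails if it takes over 208 s, if anything falls off the work surface, if the arm or the gripper's body presses on something with over 40 N, if the wrist force passes 120 N, or if a joint passes its speed limit or range.

### The arm

A 7-joint arm with a two-finger parallel gripper is mounted at the origin on the work surface; the furniture and walls round the work are solid. World frame = base frame: x ahead of the robot, y to its left, z up, the work surface at z = 0. Lengths are in m, angles in rad, forces in N, time in s.
With the tool pointing down it reaches from about 0.425 to 0.975 m from the base axis. Payload 16.7 kg.
Tool frame: the origin (TCP) lies on the centre line of the jaws, within the pads' length; the fingertips stand 14 mm ahead of it and the grasp point (between the pads) lies 5 mm behind it; y points along the fingers, z is the direction in which the jaws open and shut, and the axes are right-handed (so a half turn about y gives the same grasp; the last joint's range is limited). The gripper opens to 85 mm and grips with 20 to 120 N. Pads are 22 mm wide; open, the fingers measure 114 mm over their backs; the gripper's body (76 mm by 85 mm) begins 54 mm behind the grasp point. The pads swing forward as they close: fully open they stand 13 mm farther back than shut.
Start: joints at [-1.494, 0.426, 0.074, 1.606, -0.034, 1.111, -0.067], TCP at [0.152, 0.658, 0.245] pointing down, gripper open.
Joint ranges: [-2.85, 2.85], [-0.5, 2.14], [-1.23, 1.37], [0.21, 2.46], [-1.02, 4.16], [0.16, 2.05], [-2.73, 2.73]. Speed limits (rad/s): [1.89, 1.89, 2.39, 2.39, 3.01, 3.01, 3.01].

### API

Orientations are given as a rotation vector (axis times angle).
In Python, from cell import sensors, viewer, order gives the robot as it stands.
- The arm moves only by the shell command python3 -m handwheel 'ROWS' [FORCE]. ROWS is JSON, one flat list of numbers, 7 for each row, row after row: the shift along the tool's x, y, z normalised to -1 to 1, where 1 is 0.025 m, then the turn, a rotation vector about the tool's x, y, z normalised to -1 to 1, where 1 is 8 degrees, then the gripper's target within -1 to 1 (fully open at 1, half-way at 0, shut at -1). A call has 1 to 20 rows; each row shifts and turns the pose as measured when the row begins, along the tool's axes as they then stand; what a row does not reach is not made up. A row lasts 1/8 s, in which the tool goes at most 62.5 mm and 10.7 degrees, less where a joint would pass 70% of its speed; a pose out of reach is approached as far as the arm can. A call with a number of a shift or a turn outside -1 to 1 is refused whole. A call with a gripper value outside its range is refused whole. The fingers move at their own pace and stop on an object; FORCE is the grip in N (left out, the last holds). Time passes only in rows, so rows that do not move let the fingers close. It gives the time, the measured TCP pose, the force and the opening at its end, in the units of the state.
- sensors.state(): the state, without advancing time (a new reading comes with each control period).
- viewer.get_image(name): name is "scene" or "side" or "wrist"; returns (picture, depth): 400x640x3 uint8, red, green, blue; 400x640 float32, m along the optical axis (not along the pixel's ray), 0 where there is no reading.
- viewer.camera_info(name): a dict with "fov_y" (degrees; the focal length in pixels is half the picture's height over the tangent of half this angle, whatever the lens; pixels are square), "cx", "cy" (the principal point, pixels), "pose" (4x4, takes a point from camera to world coordinates); the wrist camera has in their place "tool_from_camera" (4x4, takes a point from camera to tool coordinates, whose origin is the TCP and whose axes are the tool frame's). Camera axes: x right, y up, looking along -z (the intrinsics and any distortion apply to the point x, -y, -z); pixel columns grow to the right and rows downward; lengths in m; the calibration is good to about 2 mm. A picture is of the moment at which its call begins: read the wrist's pose just before it. camera_info takes no time and is no camera call.
- order.finish_job(): hands the job in, once; it reports no verdict.
The state is a dict: "clock": time; "joints": joint angles; "qd": joint speeds; "joint_efforts": joint torques, N m; "ee_pos": TCP position; "tcp_rot": TCP orientation; "wrist_force": force on the tool from outside, world axes, zero at the start; "ft_torque": the same for the moment, N m; "grip_width": finger opening in m.
Only numpy, scipy, OpenCV 4.12 (cv2) and the standard library are available. Lean on these libraries where they do the work, as an engineer would, in place of code of your own. Each camera call takes 0.05 s, during which the arm holds its last target. There are 200 camera calls.

## Working session

There is one attempt and no reset: what is moved stays moved. The work goes in short steps, Python scripts to look and compute and a shell command to move; the robot and the scene stay as the last step left them, time stands still between calls to the robot, and variables do not carry over. Pictures are saved under pics/ and viewed, about 12 in all and at most 16, crops included, and the job is handed in when it is done.

```bash
mkdir -p pics; ls
cat > h.py <<'E'
import numpy as np,cv2
from cell import sensors,viewer,order
from scipy.spatial.transform import Rotation as R
E
python3 - <<'E'
from h import *
s=sensors.state();print(s)
for n in("scene","side","wrist"):
    i=viewer.camera_info(n);print(n,i)
for n in("scene","side"):
    p,d=viewer.get_image(n);cv2.imwrite(f"pics/{n}0.png",p[:,:,::-1]);np.savez(f"pics/{n}0.npz",p=p,d=d)
E
```

```text
pics
{'clock': 0.0, 'joints': array([-1.49348874,  0.42672916,  0.07385559,  1.60661685, -0.03407175,
        1.11076305, -0.06710104]), 'qd': array([-0.00093471,  0.00131987, -0.00054146,  0.00105017, -0.00095815,
       -0.00050913,  0.0001895 ]), 'joint_efforts': array([ 2.27141238e-03, -9.49872637e+01,  3.76228631e+00, -4.63497305e+01,
        1.93105917e-02,  1.04590959e-02, -1.51495072e-05]), 'ee_pos': array([0.15173758, 0.65733136, 0.24460828]), 'tcp_rot': array([-1.5647083 ,  0.17813278, -0.17809796]), 'wrist_force': array([ 0.66534003,  0.98622311, -0.25492186]), 'ft_torque': array([-0.02136158, -0.01322181, -0.00073572]), 'grip_width': 0.08521658187058712}
scene {'fov_y': 43.61924431238505, 'cx': 315.8718735245571, 'cy': 191.4223329713049, 'pose': array([[ 0.60277194,  0.39345269, -0.69416206, -0.37525326],
       [-0.79786605,  0.30669991, -0.51898451, -0.6111005 ],
       [ 0.00870359,  0.86667765,  0.49879265,  0.7095172 ],
       [ 0.        ,  0.        ,  0.        ,  1.        ]])}
side {'fov_y': 49.862424772509236, 'cx': 322.5558505746208, 'cy': 196.40507241166623, 'pose': array([[ 0.78918183,  0.24391211, -0.56364787, -0.23425654],
       [-0.61414661,  0.30744095, -0.72684524, -0.88230728],
       [-0.00399792,  0.91977549,  0.3924246 ,  0.55154171],
       [ 0.        ,  0.        ,  0.        ,  1.        ]])}
wrist {'fov_y': 70.03854981081301, 'cx': 316.31009733282986, 'cy': 197.46768669839196, 'tool_from_camera': array([[-4.89475720e-04, -9.63348732e-01, -2.68251713e-01,
        -6.85321979e-02],
       [ 7.57354936e-04,  2.68251311e-01, -9.63348670e-01,
        -1.28176343e-01],
       [ 9.99999593e-01, -6.74697543e-04,  5.98294413e-04,
        -6.56187122e-04],
       [ 0.00000000e+00,  0.00000000e+00,  0.00000000e+00,
         1.00000000e+00]])}
```

View pics/scene0.png

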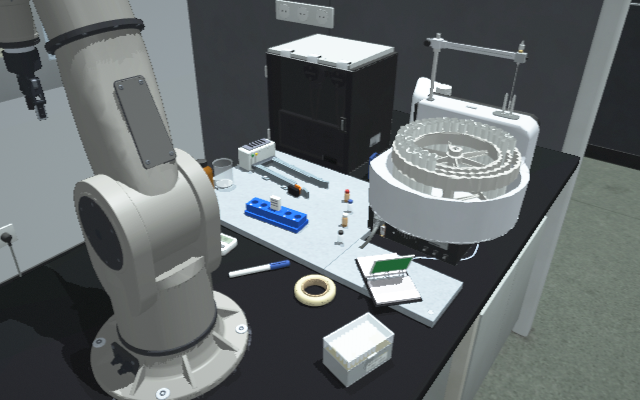

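View pics/side0.png

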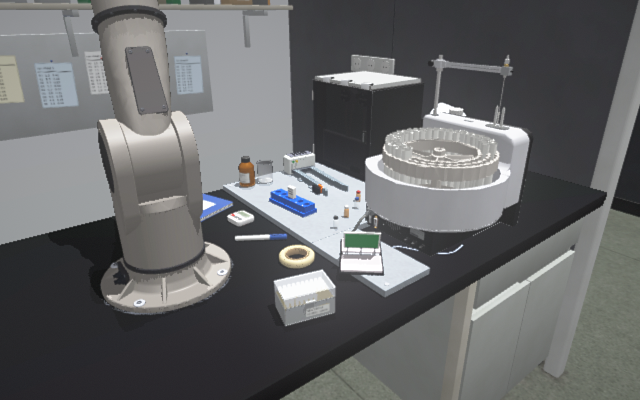

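Scene: magazine (blue) around (277,213), dock (257,150)-(325,182), vials near (346,193), (345,218), (340,237), binder with the leaf at (388,278). The side view agrees. I'll zoom in.

```bash
cat >> h.py <<'E'
def pts(name,uv,d=None,z=None,T=None):
    """pixels -> world, by depth d or by plane z"""
    i=viewer.camera_info(name);f=200/np.tan(np.radians(i['fov_y'])/2)
    if T is None:T=i['pose']
    uv=np.atleast_2d(uv).astype(float)
    r=np.c_[(uv[:,0]-i['cx'])/f,-(uv[:,1]-i['cy'])/f,-np.ones(len(uv))]
    w=r@T[:3,:3].T
    k=(z-T[2,3])/w[:,2] if z is not None else np.asarray(d)
    return T[:3,3]+w*k[:,None]
def wristT(s=None):
    s=s or sensors.state();T=np.eye(4);T[:3,:3]=R.from_rotvec(s['tcp_rot']).as_matrix();T[:3,3]=s['ee_pos']
    return T@viewer.camera_info("wrist")['tool_from_camera']
E
python3 - <<'E'
from h import *
print(R.from_rotvec(sensors.state()['tcp_rot']).as_matrix().round(3))
L=np.load("pics/scene0.npz");p=L['p'];d=L['d']
c=p[130:330,180:480];cv2.imwrite("pics/c1.png",cv2.resize(c,(800,533),interpolation=cv2.INTER_CUBIC)[:,:,::-1])
hsv=cv2.cvtColor(p,cv2.COLOR_RGB2HSV)
def comp(lo,hi,nm,mn=6):
    m=cv2.inRange(hsv,lo,hi);m[:120]=0
    n,l,st,ce=cv2.connectedComponentsWithStats(m)
    for k in range(1,n):
        if st[k,4]>=mn:
            v,u=np.nonzero(l==k);g=d[v,u]>0
            P=pts("scene",np.c_[u,v][g],d[v,u][g]);print(nm,ce[k].round(1),st[k,4],np.median(P,0).round(3),P.min(0).round(3),P.max(0).round(3))
comp((105,120,60),(125,255,255),"blue");comp((0,150,90),(6,255,255),"red");comp((7,150,120),(18,255,255),"orange");comp((50,120,40),(80,255,255),"green")
E
```

```text
[[ 0.974 -0.     0.225]
 [-0.225 -0.001  0.974]
 [ 0.    -1.    -0.001]]
blue [372.2 156.4] 41 [0.784 0.051 0.069] [0.764 0.041 0.036] [0.872 0.084 0.074]
blue [368.  173.5] 10 [0.765 0.05  0.02 ] [0.76  0.046 0.003] [0.769 0.052 0.036]
blue [276.  215.1] 1149 [0.396 0.087 0.043] [0.376 0.019 0.019] [0.461 0.184 0.067]
blue [350. 201.] 9 [ 0.553 -0.027  0.054] [ 0.55  -0.029  0.05 ] [ 0.556 -0.023  0.055]
blue [279.7 264.2] 125 [ 0.285 -0.019  0.014] [ 0.266 -0.032  0.001] [0.317 0.007 0.021]
red [347. 191.] 9 [0.589 0.008 0.054] [0.587 0.004 0.051] [0.594 0.01  0.056]
orange [208.  170.5] 52 [0.396 0.325 0.094] [0.387 0.316 0.074] [0.409 0.338 0.103]
orange [297.7 186.8] 18 [0.545 0.139 0.041] [0.54  0.127 0.033] [0.558 0.15  0.046]
green [391.3 264.7] 343 [ 0.366 -0.251  0.073] [ 0.332 -0.282  0.048] [ 0.401 -0.219  0.097]
```

View pics/c1.png

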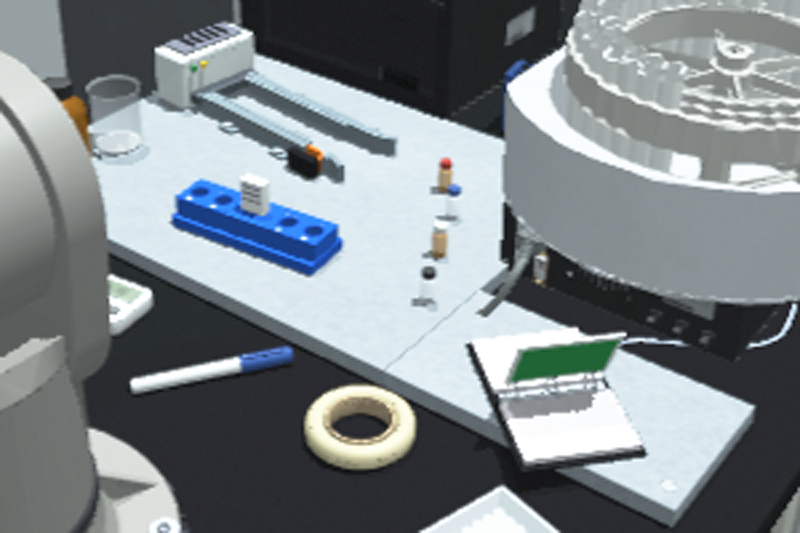

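Crop shows four vials: red (445,165), blue (453,195), white (440,232) and black (428,275). The dock mouth faces lower right and the head is at top left. The leaf shows its green underside to the camera. Next, move to overview the table with the wrist camera.

```bash
cat >> h.py <<'E'
def go(pos,yaw=None,down=True):
    """units (25mm, 8deg) in tool axes needed to reach world pos; yaw = world angle of tool z (jaw axis) with tool down"""
    s=sensors.state();A=R.from_rotvec(s['tcp_rot'])
    t=A.inv().apply(np.array(pos)-s['ee_pos'])/.025
    w=np.zeros(3)
    if yaw is not None:
        z=np.array([np.cos(yaw),np.sin(yaw),0]);y=np.array([0,0,-1.]);x=np.cross(y,z)
        B=R.from_matrix(np.c_[x,y,z]);w=(A.inv()*B).as_rotvec(degrees=True)/8
    print("at",s['ee_pos'].round(4),"F",s['wrist_force'].round(1),"w",round(s['grip_width'],4),"t",round(s['clock'],2),"shift",t.round(2),"turn",w.round(2))
E
r='0.89,-0.21,-0.94,0,0,0,1'
python3 -m handwheel '[0.89,-0.21,-0.94,0,0,0,1,0.89,-0.21,-0.94,0,0,0,1,0.89,-0.21,-0.94,0,0,0,1,0.89,-0.21,-0.94,0,0,0,1,0.89,-0.21,-0.94,0,0,0,1,0.89,-0.21,-0.94,0,0,0,1,0.89,-0.21,-0.94,0,0,0,1,0.89,-0.21,-0.94,0,0,0,1,0.89,-0.21,-0.94,0,0,0,1,0.89,-0.21,-0.94,0,0,0,1,0.89,-0.21,-0.94,0,0,0,1,0.89,-0.21,-0.94,0,0,0,1,0.89,-0.21,-0.94,0,0,0,1,0.89,-0.21,-0.94,0,0,0,1,0.89,-0.21,-0.94,0,0,0,1,0.89,-0.21,-0.94,0,0,0,1,0.89,-0.21,-0.94,0,0,0,1,0.89,-0.21,-0.94,0,0,0,1,0.89,-0.21,-0.94,0,0,0,1,0.89,-0.21,-0.94,0,0,0,1]'
python3 - <<'E'
from h import *
go((.48,.1,.35),np.arctan2(.974,.225))
E
```

```text
clock: 2.6
ee_pos: [0.4866, 0.0803, 0.3503]
tcp_rot: [-1.572, 0.179, -0.172]
wrist_force: [0.4, -0.4, 0.6]
grip_width: 0.0853
at [0.4866 0.0803 0.3503] F [ 0.4 -0.4  0.6] w 0.0853 t 2.6 shift [-0.43  0.01  0.71] turn [ 0.06  0.03 -0.02]
```

```bash
python3 -m handwheel '[0,0,0,0,0,0,1,0,0,0,0,0,0,1]' >/dev/null
python3 - <<'E'
from h import *
T=wristT();p,d=viewer.get_image("wrist");np.savez("pics/w1.npz",p=p,d=d,T=T);cv2.imwrite("pics/w1.png",p[:,:,::-1])
E
```

```text
(no output)
```

View pics/w1.png

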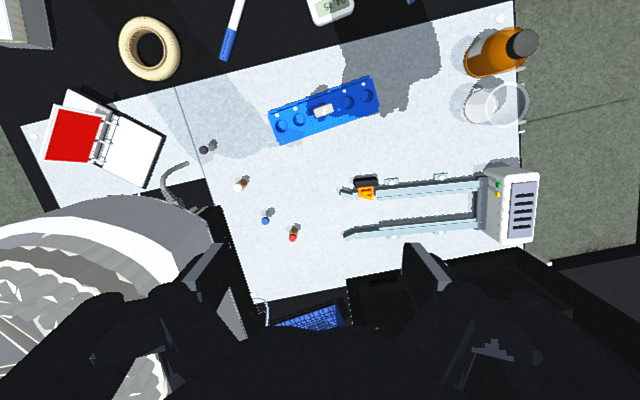

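Wrist overview: magazine at (323,110), vials at (206,149), (240,185), (265,220) and (293,235). Dock rails run (350,190)-(480,185) and (350,233)-(480,225), with the head at (510,205) and the catch at (366,188). The leaf's red face is at (72,135), with the left page at (125,145).

```bash
cat >> h.py <<'E'
def cloud(f):
    L=np.load(f);p,d,T=L['p'],L['d'],L['T'];v,u=np.mgrid[:400,:640]
    P=pts("wrist",np.c_[u.ravel(),v.ravel()],d.ravel(),T=T).reshape(400,640,3);P[d==0]=np.nan
    return p,P,T
E
python3 - <<'E'
from h import *
p,P,T=cloud("pics/w1.npz")
hsv=cv2.cvtColor(p,cv2.COLOR_RGB2HSV);Z=P[:,:,2]
cv2.imwrite("pics/c2.png",cv2.resize(p[60:260,250:550],(800,533),interpolation=cv2.INTER_CUBIC)[:,:,::-1])
print("board z",np.nanmedian(Z[260:280,290:330]),np.nanmedian(Z[160:180,280:330]))
def caps():
    m=((Z>.030)&(Z<.075)).astype(np.uint8);m[:,:190]=0;m[:,312:]=0;m[:130]=0;m[260:]=0
    n,l,st,ce=cv2.connectedComponentsWithStats(m)
    for k in range(1,n):
        if st[k,4]>8:
            q=P[l==k];c=p[l==k];t=q[q[:,2]>np.nanmax(q[:,2])-.006]
            print("vial",ce[k].round(),st[k,4],"top mean",np.nanmean(t,0).round(4),"all",np.nanmean(q,0).round(4),c.mean(0).round())
caps()
b=cv2.inRange(hsv,(100,130,60),(130,255,255))>0
b[:,:260]=0;b[:,390:]=0;b[160:]=0
for lo,hi,n in((.040,.055,"block"),(.02,.036,"flange"),(.02,.055,"all")):
    q=P[b&(Z>lo)&(Z<hi)][:,:2].astype(np.float32);r=cv2.minAreaRect(q*1000);print(n,len(q),r)
w=(Z>.068)&(Z<.1);w[:,:300]=0;w[:,345:]=0;w[130:]=0;w[:90]=0;print("blade",np.nanmean(P[w],0),w.sum())
g=(Z>.030)&(Z<.045);g[:,:335]=0;g[:,482:]=0;g[:160]=0;g[240:]=0
for a,c in((160,205),(206,242)):
    k=np.zeros_like(g);k[a:c]=g[a:c];q=P[k];print("rail",len(q),np.nanmedian(q,0),cv2.fitLine(q[:,:2].astype(np.float32),cv2.DIST_HUBER,0,.01,.01).ravel(),q.min(0),q.max(0))
red=(cv2.inRange(hsv,(0,150,90),(8,255,255))>0);red[:,110:]=0
q=P[red];c=q.mean(0);U,S,V=np.linalg.svd(q-c,full_matrices=False);print("leaf",len(q),c,V,q.min(0),q.max(0))
E
```

```text
board z 0.017348729191369927 0.017588925549009926
vial [288. 134.] 281 top mean [0.4311 0.0441 0.0476] all [0.4316 0.0444 0.045 ] [ 44. 140. 247.]
vial [206. 149.] 113 top mean [ 0.425  -0.0841  0.0515] all [ 0.4249 -0.0824  0.0455] [115. 121. 125.]
vial [240. 186.] 98 top mean [ 0.4918 -0.0509  0.0517] all [ 0.491  -0.049   0.0458] [199. 187. 173.]
vial [216. 225.] 601 top mean [ 0.5385 -0.0999  0.072 ] all [ 0.5444 -0.1027  0.0502] [27. 28. 29.]
vial [266. 219.] 92 top mean [ 0.5538 -0.0247  0.0513] all [ 0.5526 -0.0234  0.0458] [123. 150. 200.]
vial [293. 235.] 87 top mean [0.5915 0.0108 0.0517] all [0.5899 0.0115 0.0459] [190. 100.  82.]
block 2423 ((410.9653625488281, 102.1413803100586), (39.97902297973633, 157.6963348388672), 5.855647087097168)
flange 1295 ((410.82568359375, 102.1583023071289), (53.864288330078125, 158.99085998535156), 5.744407653808594)
all 3738 ((410.82568359375, 102.1583023071289), (53.864288330078125, 158.99085998535156), 5.744407653808594)
blade [0.41119376 0.10213656 0.08092898] 196
rail 1809 [0.56185716 0.21544964 0.03725715] [0.18441218 0.982849   0.5686803  0.26698565] [0.52444706 0.10034511 0.03003327] [0.6077903  0.32340576 0.04402291]
rail 1453 [0.62528474 0.22177756 0.0371651 ] [0.09558269 0.99542147 0.6242303  0.20032673] [0.60951464 0.0908422  0.03007241] [0.65065414 0.31780909 0.04010431]Traceback (most recent call last):
  File "<stdin>", line 23, in <module>
    u, s, vh = gufunc(a, signature=signature)
               ~~~~~~^^^^^^^^^^^^^^^^^^^^^^^^
    raise LinAlgError("SVD did not converge")
numpy.linalg.LinAlgError: SVD did not converge
```

View pics/c2.png

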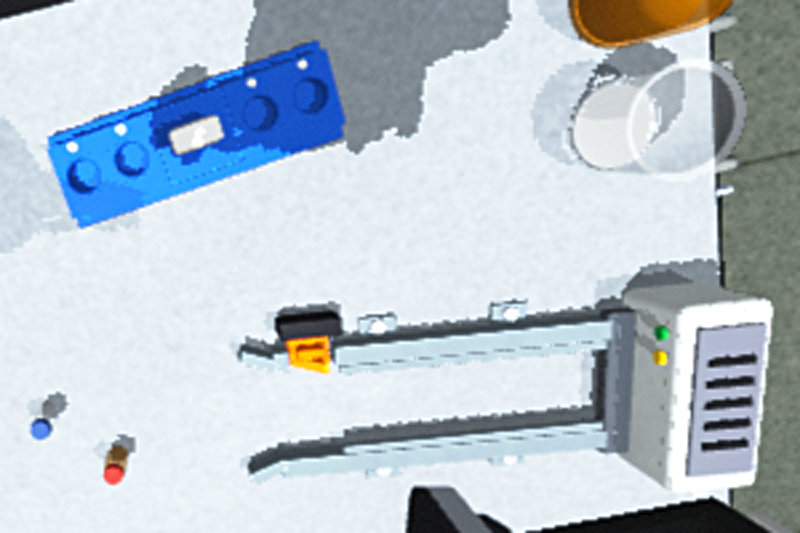

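Crop shows the blue magazine with no white mark on its near end face or top; white dots by the bores all sit on one side. The orange catch is on the robot-side rail at (308,352), and the bores are clear. Next I compute the dock and leaf geometry and the first move.

Run:
```python
from h import *
p,P,T=cloud("pics/w1.npz");hsv=cv2.cvtColor(p,cv2.COLOR_RGB2HSV);X,Y,Z=P[:,:,0],P[:,:,1],P[:,:,2]
L=[]
for a,c in((.50,.595),(.60,.67)):
    k=(Z>.0365)&(Z<.0405)&(X>a)&(X<c)&(Y>.17)&(Y<.30)&(p.min(2)>60)
    q=P[k].astype(np.float32)[:,:2];l=cv2.fitLine(q,cv2.DIST_HUBER,0,.01,.01).ravel();r=cv2.minAreaRect(q*1000);L.append(l);print("rail",len(q),l,r)
    n=np.array([-l[1],l[0]]);e=(q-l[2:])@n;print(np.percentile(e*1000,[1,10,50,90,99]))
h=(Z>.080)&(Z<.09)&(Y>.28)&(X>.5);print("head",np.nanmean(P[h],0),cv2.minAreaRect(P[h].astype(np.float32)[:,:2]*1000))
# mouth: rail tips
for a,c in((.50,.595),(.60,.67)):
    k=(Z>.0355)&(Z<.0405)&(X>a)&(X<c)&(Y>.06)&(Y<.30);i=np.argsort(P[k][:,1])[:20];print("tip",P[k][i].mean(0))
o=(cv2.inRange(hsv,(8,150,120),(22,255,255))>0)&(Y<.2)&(X>.5)&(Y>0);print("catch",np.nanmedian(P[o],0),np.nanmin(P[o],0),np.nanmax(P[o],0))
red=(cv2.inRange(hsv,(0,150,90),(8,255,255))>0)&(Z>.015);red[:,115:]=0
q=P[red];c=q.mean(0);U,S,V=np.linalg.svd(q-c,full_matrices=False);print("leaf",len(q),c,"\n",V,"\n",q.min(0),q.max(0))
k=np.argsort(q[:,2])[-40:];print("top edge",q[k].mean(0)); k=np.argsort(q[:,2])[:40];print("low",q[k].mean(0))
print(sensors.state()['joints'].round(2))
go((.5915,.0108,.2),np.radians(5.7))
```

```text
rail 758 [0.12169658 0.99256736 0.5647838  0.23462687] ((565.0049438476562, 235.00567626953125), (132.29298400878906, 17.702726364135742), 83.131591796875)
[-8.81189253 -7.05625124  0.16985692  6.86018205  8.35270322]
rail 678 [0.12317997 0.9923844  0.62875044 0.23432736] ((628.5537109375, 234.60147094726562), (132.18765258789062, 18.157577514648438), 82.92703247070312)
[-8.66807499 -7.11218185 -0.26880553  7.09301372  8.52185896]
head [0.62315698 0.34816091 0.08363224] ((629.207763671875, 333.0826110839844), (102.7363510131836, 140.15260314941406), 89.03252410888672)
tip [0.54232776 0.10384098 0.03717812]
tip [0.61859538 0.09499235 0.03723546]
catch [0.54519232 0.14206593 0.03201207] [0.53632383 0.00702909 0.01592445] [0.58801818 0.15350309 0.04624836]
leaf 2098 [ 0.36650619 -0.24859227  0.07290206] 
 [[ 0.74722243 -0.66457333 -0.00096485]
 [-0.28782735 -0.32493068  0.90087483]
 [ 0.5990109   0.67287617  0.43407787]] 
 [ 0.3329098  -0.2812649   0.04706503] [ 0.40144457 -0.21591185  0.0953563 ]
top edge [ 0.36052675 -0.25619394  0.09428368]
low [ 0.37596513 -0.2423259   0.04895732]
[-0.83  0.02  0.56  1.89 -0.01  1.24  1.07]
at [0.4871 0.0785 0.3503] F [-0.1  0.4  0.5] w 0.0857 t 2.9 shift [ 4.69  6.01 -1.65] turn [0.07 8.92 0.02]
```

```bash
python3 -m handwheel '[0,0,0,0,0.99,0,0,0,0,0,0,0.99,0,0,0,0,0,0,0.99,0,0,0,0,0,0,0.99,0,0,0,0,0,0,0.99,0,0,0,0,0,0,0.99,0,0,0,0,0,0,0.99,0,0,0,0,0,0,0.99,0,0,0,0,0,0,0.99,0,0,0.62,1,0.78,0,0,0,0,0.62,1,0.78,0,0,0,0,0.62,1,0.78,0,0,0,0,0.62,1,0.78,0,0,0,0,0.62,1,0.78,0,0,0,0,0,0,0,0,0,0,0]'
cat >> h.py <<'E'
def snap(f):
    T=wristT();p,d=viewer.get_image("wrist");np.savez(f,p=p,d=d,T=T);return cloud(f)
def vials(P,p,xy0=None):
    Z=P[:,:,2];m=((Z>.042)&(Z<.060)).astype(np.uint8)
    n,l,st,ce=cv2.connectedComponentsWithStats(m)
    for k in range(1,n):
        q=P[l==k];c=np.nanmean(q[q[:,2]>.0485],0) if (q[:,2]>.0485).sum()>5 else q.mean(0)
        if st[k,4]>20 and np.ptp(q[:,0])<.03 and np.ptp(q[:,1])<.03 and (xy0 is None or np.hypot(*(c[:2]-xy0))<.03): print("vial",ce[k].round(),st[k,4],c.round(4),p[l==k].mean(0).round())
def mag(P,p):
    hsv=cv2.cvtColor(p,cv2.COLOR_RGB2HSV);Z=P[:,:,2];X=P[:,:,0]
    b=(cv2.inRange(hsv,(100,130,60),(130,255,255))>0)&(Z>.025)&(Z<.052)
    n,l,st,ce=cv2.connectedComponentsWithStats(cv2.morphologyEx(b.astype(np.uint8),cv2.MORPH_CLOSE,np.ones((5,5))));k=1+np.argmax(st[1:,4])
    q=P[(l==k)&b][:,:2].astype(np.float32);r=cv2.minAreaRect(q*1000);(cx,cy),(w,h),a=r
    a=a+90 if h>w else a
    a=a%180
    w_=(Z>.07)&(Z<.1)&(np.hypot(X-cx/1000,P[:,:,1]-cy/1000)<.03)
    print("mag ctr",round(cx/1000,4),round(cy/1000,4),"size",sorted((round(w,1),round(h,1))),"yaw",round(a,2),"pix",len(q),"blade",np.nanmean(P[w_],0).round(4) if w_.any() else None)
    u=np.array([np.cos(np.radians(a)),np.sin(np.radians(a))])
    print("bores",[(np.array([cx,cy])/1000+s*u).round(4).tolist() for s in(-.065,-.037,.037,.065)])
E
python3 - <<'E'
from h import *
p,P,T=snap("pics/w2.npz");vials(P,p);mag(P,p);go((.5915,.0108,.0515),np.radians(5.7));cv2.imwrite("pics/w2.png",p[:,:,::-1])
E
```

```text
clock: 4.78
ee_pos: [0.5862, 0.0207, 0.2183]
tcp_rot: [-1.257, 1.154, -1.148]
wrist_force: [0.3, 0.0, 0.9]
grip_width: 0.0428
vial [324. 192.] 118 [0.5926 0.0106 0.0518] [227.  87.  79.]
vial [287. 220.] 118 [ 0.5551 -0.0245  0.0518] [ 84. 119. 195.]
vial [231. 237.] 128 [ 0.4929 -0.0505  0.0517] [223. 219. 213.]
vial [174. 259.] 133 [ 0.4264 -0.0843  0.0517] [ 95.  99. 101.]
vial [419. 264.] 46 [ 0.7103 -0.064   0.054 ] [172. 189. 212.]
vial [479. 284.] 153 [ 0.7836 -0.0849  0.0537] [23. 24. 26.]
vial [517. 287.] 98 [ 0.826  -0.0836  0.0542] [25. 26. 29.]
vial [500. 287.] 102 [ 0.806  -0.0851  0.0541] [22. 24. 29.]
mag ctr 0.4145 0.1024 size [49.2, 158.7] yaw 95.86 pix 8692 blade [0.4138 0.1019 0.0795]
bores [[0.4211, 0.0377], [0.4182, 0.0656], [0.4107, 0.1392], [0.4078, 0.167]]
at [0.5861 0.0214 0.2193] F [-0.4 -0.1 -0.2] w 0.0424 t 4.83 shift [0.41 6.71 0.24] turn [ 0.06 -0.13  0.03]
```

View pics/w2.png

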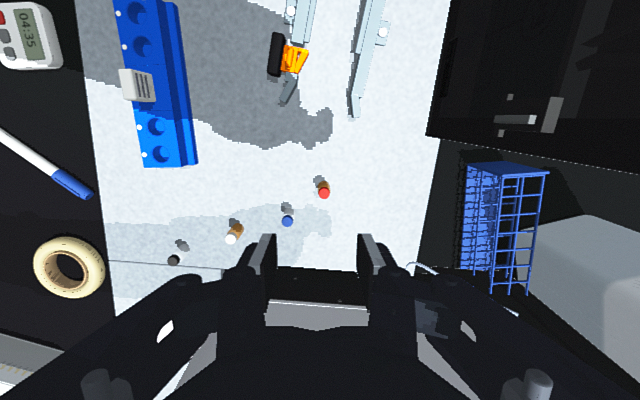

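View: the red vial is at (324,192), between the jaws' columns; the magazine's near end at (170,165) shows no white mark. Positions agree to about 1 mm after accounting for hand-eye bias. Descend on vial d.

```bash
python3 -m handwheel '[0.44,0.9,0.24,0.06,-0.13,0,0,0,1,0,0,0,0,0,0,1,0,0,0,0,0,0,1,0,0,0,0,0,0,1,0,0,0,0,0,0,1,0,0,0,0,0,0,0.5,0,0,0,0,0,0,0,0,0,0,0,0]' >/dev/null
python3 - <<'E'
from h import *
go((.592,.0098,.0515),np.radians(5.7))
E
```

```text
at [0.5935 0.0219 0.0628] F [-0.3  0.5  0.8] w 0.0427 t 5.83 shift [ 0.47  0.45 -0.12] turn [-0.06  0.09 -0.03]
```

```bash
python3 -m handwheel '[0.47,0.2,-0.12,0,0.09,0,0,0,0,0,0,0,0,0]' >/dev/null
python3 - <<'E'
from h import *
go((.592,.0098,.0515),np.radians(5.7))
E
```

```text
at [0.5925 0.0093 0.0593] F [-0.8 -0.5  1.2] w 0.0427 t 6.08 shift [-0.02  0.31 -0.02] turn [-0.08 -0.01 -0.03]
```

```bash
python3 -m handwheel '[0,0.31,0,0,0,0,0,0,0,0,0,0,0,0,0,0,0,0,0,0,-1,0,0,0,0,0,0,-1,0,0,0,0,0,0,-1,0,0,0,0,0,0,-1,0,0,0,0,0,0,-1,0,0,0,0,0,0,-1]' 30
python3 -m handwheel '[0,-0.8,0,0,0,0,-1,0,-1,0,0,0,0,-1,0,-1,0,0,0,0,-1,0,-1,0,0,0,0,-1,0,0,0,0,0,0,-1]'
python3 - <<'E'
from h import *
p,P,T=snap("pics/w3.npz");cv2.imwrite("pics/w3.png",p[180:330,200:440,::-1])
mag(P,p);go((.408,.1660,.12),np.radians(5.86))
print(sensors.state()['joints'].round(2))
E
```

```text
clock: 7.08
ee_pos: [0.5932, 0.0095, 0.0519]
tcp_rot: [-1.241, 1.13, -1.138]
wrist_force: [-0.0, -0.1, -1.1]
grip_width: 0.0125
clock: 7.7
ee_pos: [0.5926, 0.0081, 0.1551]
tcp_rot: [-1.239, 1.13, -1.14]
wrist_force: [0.1, 0.3, -0.3]
grip_width: 0.0125
mag ctr 0.4147 0.0854 size [52.8, 125.0] yaw 95.79 pix 11228 blade [0.4142 0.1017 0.0791]
bores [[0.4212, 0.0207], [0.4184, 0.0486], [0.4109, 0.1222], [0.4081, 0.1501]]
at [0.5921 0.0083 0.1541] F [ 0.   0.5 -0.8] w 0.0122 t 7.75 shift [-6.99  1.31 -6.73] turn [-0.1  -0.04 -0.04]
[-0.57  0.44  0.58  1.92 -0.32  0.87  0.27]
```

Run:
```python
from h import *
p=np.load("pics/w3.npz")['p'];cv2.imwrite("pics/c3.png",cv2.resize(p[170:350,190:450],(780,540),interpolation=cv2.INTER_CUBIC)[:,:,::-1])
```

```text
(no output)
```

View pics/c3.png

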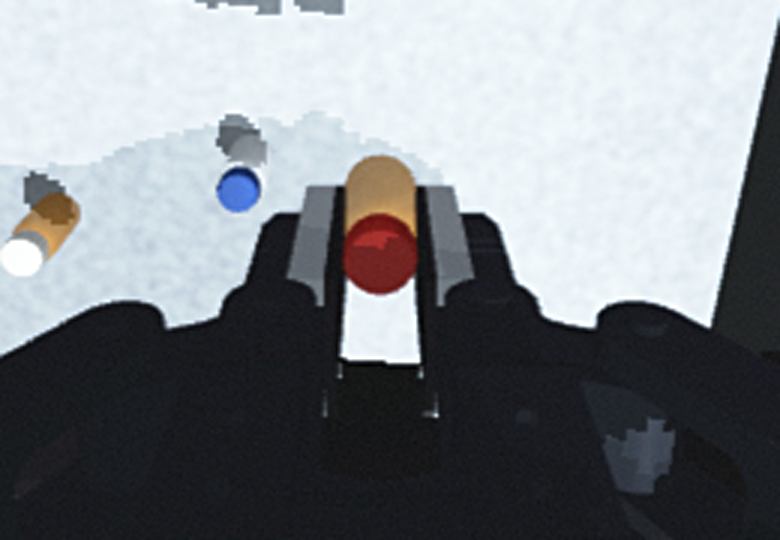

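Image: vial held upright between the pads at (380,215), cap up. Carry it over the magazine's far bore and measure there.

```bash
cat >> h.py <<'E'
B=np.array([-.00077,0,.00068])   # hand-eye bias, tool axes
def unb(P):
    return P-R.from_rotvec(sensors.state()['tcp_rot']).apply(B)
def held(P,p,col):
    """centre of cap of held vial, tool coords"""
    s=sensors.state();A=R.from_rotvec(s['tcp_rot'])
    Q=A.inv().apply((P.reshape(-1,3)-s['ee_pos'])).reshape(P.shape)
    hsv=cv2.cvtColor(p,cv2.COLOR_RGB2HSV);m=cv2.inRange(hsv,*col)>0
    m&=(np.abs(Q[:,:,0])<.02)&(np.abs(Q[:,:,2])<.012)&(np.abs(Q[:,:,1])<.03)
    q=Q[m];t=q[q[:,1]<np.percentile(q[:,1],5)+.003];lo,hi=np.percentile(t,2,0),np.percentile(t,98,0)
    print("held cap tool xyz",((lo+hi)/2-B).round(4),"n",len(t),"extent",(hi-lo).round(4))
RED=((0,110,60),(8,255,255))
E
python3 -m handwheel '[-0.78,0,-0.75,0,0,0,-1,-0.78,0,-0.75,0,0,0,-1,-0.78,0,-0.75,0,0,0,-1,-0.78,0,-0.75,0,0,0,-1,-0.78,0,-0.75,0,0,0,-1,-0.78,0,-0.75,0,0,0,-1,-0.78,0,-0.75,0,0,0,-1,-0.78,0,-0.75,0,0,0,-1,-0.78,0,-0.75,0,0,0,-1,0,0,0,0,0,0,-1]'
python3 - <<'E'
from h import *
p,P,T=snap("pics/w4.npz");held(P,p,RED);mag(unb(P),p);go((.408,.1660,.12),np.radians(5.86))
E
```

```text
clock: 9.0
ee_pos: [0.3981, 0.1695, 0.1506]
tcp_rot: [-1.246, 1.134, -1.14]
wrist_force: [-0.6, -0.5, -0.5]
grip_width: 0.0124
held cap tool xyz [-0.0015  0.0001 -0.0022] n 432 extent [0.0106 0.003  0.0109]
mag ctr 0.4051 0.1533 size [53.6, 55.9] yaw 95.78 pix 2710 blade None
bores [[0.4117, 0.0887], [0.4088, 0.1165], [0.4014, 0.1901], [0.3986, 0.218]]
at [0.3989 0.1689 0.1507] F [-0.4  0.8  0. ] w 0.0125 t 9.05 shift [0.15 1.23 0.34] turn [-0.06 -0.05 -0.02]
```

```bash
python3 -m handwheel '[0.14,0.9,0.19,-0.06,-0.05,0,-1,0,0.9,0,0,0,0,-1,0,0.6,0,0,0,0,-1,0,0,0,0,0,0,-1]' >/dev/null
python3 - <<'E'
from h import *
p,P,T=snap("pics/w5.npz");held(P,p,RED);mag(unb(P),p);go((.4043,.1657,.0845),np.radians(5.8))
cv2.imwrite("pics/w5.png",cv2.resize(p[40:340,130:530],(800,600),interpolation=cv2.INTER_CUBIC)[:,:,::-1])
E
```

```text
held cap tool xyz [-0.0005  0.0008 -0.0018] n 423 extent [0.0103 0.0029 0.0109]
mag ctr 0.404 0.1637 size [36.5, 53.9] yaw 7.43 pix 2966 blade [0.4047 0.1689 0.0881]
bores [[0.3395, 0.1552], [0.3673, 0.1589], [0.4407, 0.1684], [0.4684, 0.1721]]
at [0.4068 0.1644 0.0898] F [ 0.1 -0.4  0.5] w 0.0124 t 9.6 shift [-0.06  0.21 -0.09] turn [-0.01 -0.01 -0.02]
```

View pics/w5.png

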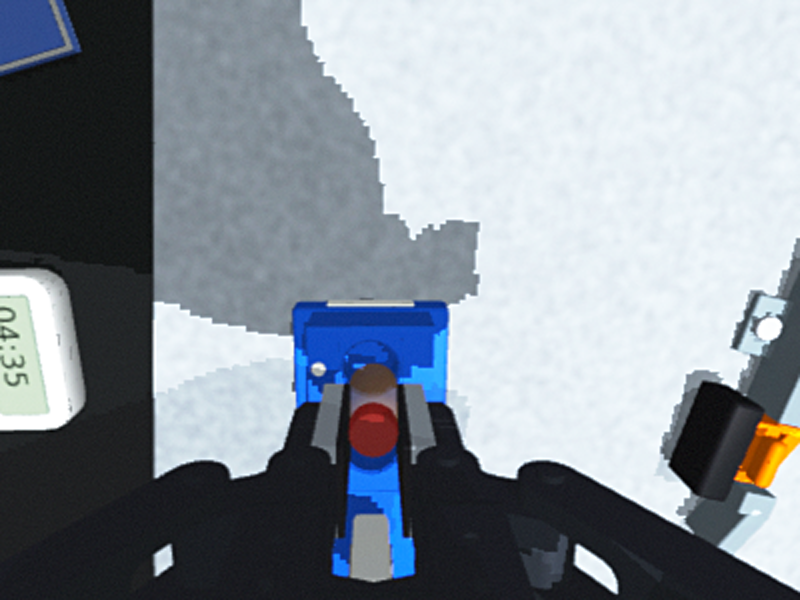

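Image: the white mark on the leading end at (370,302) confirms the +y end leads. The vial is over bore 3 at (370,350). Fine-align and lower.

```bash
python3 -m handwheel '[-0.09,0.15,-0.09,0,0,0,-1,0,0,0,0,0,0,-1]' >/dev/null
python3 -m handwheel '[0,0.35,0,0,0,0,-1,0,0.25,0,0,0,0,-1,0,0,0,0,0,0,-1]'
python3 - <<'E'
from h import *
go((.4047,.1663,.0655),np.radians(5.8))
E
```

```text
clock: 10.22
ee_pos: [0.4049, 0.1673, 0.0713]
tcp_rot: [-1.249, 1.135, -1.133]
wrist_force: [0.6, -0.5, 0.9]
grip_width: 0.0124
at [0.4049 0.1673 0.0713] F [ 0.6 -0.5  0.9] w 0.0124 t 10.22 shift [ 0.04  0.23 -0.01] turn [-0.02 -0.01 -0.03]
```

```bash
python3 -m handwheel '[0,0.18,0,0,0,0,-1,0,0,0,0,0,0,-1,0,0,0,0,0,0,-0.3,0,0,0,0,0,0,0,0,0,0,0,0,0,0,0,-0.5,0,0,0,0,0]'
python3 -m handwheel '[0,-0.8,0,0,0,0,0,0,-1,0,0,0,0,0,0,-1,0,0,0,0,0,0,-1,0,0,0,0,0,0,0,0,0,0,0,0]'
python3 - <<'E'
from h import *
p,P,T=snap("pics/w6.npz");P=unb(P);cv2.imwrite("pics/w6.png",p[:,:,::-1]);vials(P,p);mag(P,p)
Z=P[:,:,2];m=(cv2.inRange(cv2.cvtColor(p,cv2.COLOR_RGB2HSV),*RED)>0)&(Z>.03)&(Z<.09);print("red",np.nanmedian(P[m],0),np.nanpercentile(P[m],95,axis=0))
go((.5545,-.0253,.0515),np.radians(5.8))
E
```

```text
clock: 10.98
ee_pos: [0.4047, 0.1669, 0.0792]
tcp_rot: [-1.251, 1.135, -1.134]
wrist_force: [0.7, -0.3, 0.6]
grip_width: 0.0429
clock: 11.6
ee_pos: [0.4051, 0.1659, 0.1811]
tcp_rot: [-1.247, 1.136, -1.135]
wrist_force: [-1.3, -0.0, 0.6]
grip_width: 0.0427
vial [434.   3.] 43 [0.4816 0.328  0.0538] [204. 216. 225.]
vial [431. 364.] 108 [ 0.5546 -0.0226  0.0513] [109. 136. 188.]
mag ctr 0.4104 0.1013 size [53.5, 160.0] yaw 95.87 pix 6327 blade [0.4102 0.1039 0.0802]
bores [[0.4171, 0.0366], [0.4142, 0.0645], [0.4066, 0.1381], [0.4038, 0.166]]
red [0.4037425  0.16812055 0.06569464] [0.42271741 0.17270735 0.0670429 ]
at [0.4047 0.1657 0.1803] F [-0.4 -0.8 -0.9] w 0.0426 t 11.65 shift [8.21 5.14 5.19] turn [-0.03 -0.02 -0.03]
```

Vial d is seated (cap top at z = 0.066). Next is vial a.

```bash
python3 -m handwheel '[0.82,0.1,0.52,0,0,0,0,0.82,0.1,0.52,0,0,0,0,0.82,0.1,0.52,0,0,0,0,0.82,0.1,0.52,0,0,0,0,0.82,0.2,0.52,0,0,0,0,0.82,0.2,0.52,0,0,0,0,0.82,0.2,0.52,0,0,0,0,0.82,0.2,0.52,0,0,0,0,0.82,0.2,0.52,0,0,0,0,0.5,0.2,0.3,0,0,0,0,0,0,0,0,0,0,0]'
python3 - <<'E'
from h import *
p,P,T=snap("pics/w7.npz");P=unb(P);vials(P,p);go((.5545,-.0253,.0515),np.radians(5.8))
E
```

```text
clock: 13.02
ee_pos: [0.5477, -0.0252, 0.1326]
tcp_rot: [-1.26, 1.141, -1.133]
wrist_force: [-0.2, 0.0, -0.3]
grip_width: 0.0425
vial [629. 141.] 133 [0.764  0.0473 0.0533] [24. 42. 83.]
vial [327. 208.] 232 [ 0.5542 -0.0255  0.0517] [ 89. 129. 210.]
vial [246. 231.] 245 [ 0.4922 -0.0514  0.0517] [222. 219. 214.]
vial [165. 261.] 269 [ 0.4257 -0.085   0.0516] [89. 92. 94.]
vial [510. 274.] 120 [ 0.7097 -0.0648  0.054 ] [164. 181. 204.]
vial [626. 308.] 175 [ 0.8112 -0.0854  0.0542] [21. 22. 27.]
at [ 0.5475 -0.0246  0.1328] F [ 0.1  1.5 -0.1] w 0.0428 t 13.07 shift [0.06 3.25 0.3 ] turn [ 0.05 -0.01 -0.  ]
```

```bash
python3 -m handwheel '[0.06,0.6,0.3,0.05,0,0,0,0,0,0,0,0,0,0,0,0.9,0,0,0,0,0,0,0.9,0,0,0,0,0,0,0.4,0,0,0,0,0,0,0,0,0,0,0,0]' >/dev/null
python3 - <<'E'
from h import *
go((.5543,-.0255,.0515),np.radians(5.8))
E
```

```text
at [ 0.5549 -0.0218  0.0609] F [ 0.3 -0.4  0.6] w 0.043 t 13.82 shift [ 0.14  0.37 -0.04] turn [-0.01  0.02 -0.01]
```

```bash
python3 -m handwheel '[0.15,0.37,-0.03,0,0,0,0,0,0,0,0,0,0,0,0,0,0,0,0,0,-1,0,0,0,0,0,0,-1,0,0,0,0,0,0,-1,0,0,0,0,0,0,-1,0,0,0,0,0,0,-1]' 30
python3 -m handwheel '[0,-0.8,0,0,0,0,-1,0,-1,0,0,0,0,-1,0,-1,0,0,0,0,-1,0,-1,0,0,0,0,-1,0,0,0,0,0,0,-1]'
python3 - <<'E'
from h import *
p,P,T=snap("pics/w8.npz");mag(unb(P),p);held(P,p,((95,90,40),(130,255,255)));go((.4076,.1383,.0895),np.radians(5.8))
E
```

```text
clock: 14.7
ee_pos: [0.5557, -0.0257, 0.053]
tcp_rot: [-1.252, 1.131, -1.132]
wrist_force: [-0.7, 0.1, 0.6]
grip_width: 0.0121
clock: 15.32
ee_pos: [0.5557, -0.0268, 0.156]
tcp_rot: [-1.25, 1.131, -1.134]
wrist_force: [0.5, 0.0, -0.4]
grip_width: 0.0123
mag ctr 0.4148 0.0688 size [54.0, 93.9] yaw 95.84 pix 8126 blade [0.414  0.0921 0.0784]
bores [[0.4214, 0.0042], [0.4186, 0.032], [0.411, 0.1056], [0.4082, 0.1335]]
held cap tool xyz [-0.0002 -0.0001 -0.0012] n 448 extent [0.011  0.003  0.0114]
at [ 0.5552 -0.0267  0.155 ] F [ 1.3  0.9 -0.6] w 0.0123 t 15.38 shift [-7.16  2.61 -5.21] turn [-0.03  0.01 -0.02]
```

```bash
python3 -m handwheel '[-0.8,0,-0.58,0,0,0,-1,-0.8,0,-0.58,0,0,0,-1,-0.8,0,-0.58,0,0,0,-1,-0.8,0,-0.58,0,0,0,-1,-0.8,0,-0.58,0,0,0,-1,-0.8,0,-0.58,0,0,0,-1,-0.8,0,-0.58,0,0,0,-1,-0.8,0.2,-0.58,0,0,0,-1,-0.5,0.4,-0.36,0,0,0,-1,0,0.4,0,0,0,0,-1,0,0,0,0,0,0,-1]'
python3 - <<'E'
from h import *
p,P,T=snap("pics/w9.npz");mag(unb(P),p);go((.4076,.1381,.0895),np.radians(5.8))
E
```

```text
clock: 16.75
ee_pos: [0.406, 0.1348, 0.1265]
tcp_rot: [-1.257, 1.135, -1.134]
wrist_force: [0.2, -1.7, 0.0]
grip_width: 0.0124
mag ctr 0.4064 0.1409 size [53.7, 80.5] yaw 95.95 pix 5093 blade [0.4044 0.1402 0.0964]
bores [[0.4132, 0.0762], [0.4103, 0.1041], [0.4026, 0.1777], [0.3997, 0.2055]]
at [0.4062 0.1348 0.1268] F [-0.2  1.  -0. ] w 0.0123 t 16.8 shift [-0.13  1.49  0.07] turn [ 0.01 -0.    0.  ]
```

```bash
python3 -m handwheel '[-0.13,0.6,0.07,0,0,0,-1,0,0,0,0,0,0,-1,0,0.7,0,0,0,0,-1,0,0,0,0,0,0,-1]' >/dev/null
python3 - <<'E'
from h import *
go((.4076,.1381,.067),np.radians(5.8))
E
```

```text
at [0.41   0.1362 0.0951] F [ 0.6  0.4 -0.7] w 0.0123 t 17.3 shift [-0.09  1.12 -0.09] turn [-0.   -0.04  0.01]
```

```bash
python3 -m handwheel '[-0.09,0.2,-0.09,0,0,0,-1,0,0,0,0,0,0,-1]' >/dev/null
python3 -m handwheel '[0,0.35,0,0,0,0,-1,0,0.25,0,0,0,0,-1,0,0,0,0,0,0,-1]'
python3 - <<'E'
from h import *
go((.4076,.1381,.067),np.radians(5.8))
E
```

```text
clock: 17.92
ee_pos: [0.4083, 0.1385, 0.0755]
tcp_rot: [-1.251, 1.137, -1.139]
wrist_force: [0.3, 0.3, 0.5]
grip_width: 0.0122
at [0.4083 0.1385 0.0755] F [0.3 0.3 0.5] w 0.0122 t 17.93 shift [ 0.01  0.34 -0.03] turn [-0.02 -0.04 -0.  ]
```

```bash
python3 -m handwheel '[0,0.3,0,0,0,0,-1,0,0,0,0,0,0,-1,0,0,0,0,0,0,-0.3,0,0,0,0,0,0,0,0,0,0,0,0,0,0,0,-0.5,0,0,0,0,0,0,-0.8,0,0,0,0,0,0,-1,0,0,0,0,0,0,-1,0,0,0,0,0,0,-1,0,0,0,0,0,0,0,0,0,0,0,0]'
python3 - <<'E'
from h import *
p,P,T=snap("pics/w10.npz");P=unb(P);vials(P,p);mag(P,p)
Z=P[:,:,2];m=(Z>.056)&(Z<.075)&(np.abs(P[:,:,0]-.405)<.02);n,l,st,ce=cv2.connectedComponentsWithStats(m.astype(np.uint8))
for k in range(1,n):
    if st[k,4]>30:print(np.nanmedian(P[l==k],0),p[l==k].mean(0))
go((.4922,-.0514,.0515),np.radians(5.8))
E
```

```text
clock: 19.3
ee_pos: [0.4086, 0.1373, 0.182]
tcp_rot: [-1.249, 1.138, -1.141]
wrist_force: [0.5, -0.4, 0.0]
grip_width: 0.0423
vial [473. 397.] 51 [ 0.6181 -0.0995  0.0451] [21. 23. 24.]
mag ctr 0.4104 0.1013 size [53.6, 159.8] yaw 95.9 pix 6609 blade [0.4105 0.1033 0.0802]
bores [[0.4171, 0.0367], [0.4142, 0.0645], [0.4066, 0.1381], [0.4037, 0.166]]
[0.40386563 0.16775428 0.06567562] [151.85795455  48.63636364  45.36931818]
[0.4073127  0.13926898 0.06564803] [ 83.19075145 129.3699422  218.26011561]
[0.4094031  0.11393644 0.06627018] [140.97115385 146.82692308 153.73076923]
at [0.4081 0.1372 0.1812] F [-0.   0.6  0.6] w 0.0429 t 19.35 shift [7.83 5.19 2.63] turn [-0.02 -0.06 -0.  ]
```

Both vials are seated, tops at 0.0657. Next is vial b.

```bash
python3 -m handwheel '[0.82,0.1,0.28,0,0,0,0,0.82,0.1,0.28,0,0,0,0,0.82,0.1,0.28,0,0,0,0,0.82,0.1,0.28,0,0,0,0,0.82,0.2,0.28,0,0,0,0,0.82,0.2,0.28,0,0,0,0,0.82,0.2,0.28,0,0,0,0,0.82,0.4,0.28,0,0,0,0,0.82,0.4,0.28,0,0,0,0,0.2,0.2,0.06,0,-0.05,0,0,0,0,0,0,0,0,0]'
python3 - <<'E'
from h import *
p,P,T=snap("pics/w11.npz");P=unb(P);vials(P,p,(.49,-.05));vials(P,p,(.426,-.085));go((.4920,-.0514,.0515),np.radians(5.8))
E
```

```text
clock: 20.72
ee_pos: [0.4878, -0.0524, 0.1248]
tcp_rot: [-1.264, 1.138, -1.134]
wrist_force: [-0.1, -0.8, 0.6]
grip_width: 0.0427
vial [324. 209.] 252 [ 0.4916 -0.0517  0.0518] [233. 231. 228.]
vial [235. 241.] 265 [ 0.4254 -0.085   0.0517] [91. 94. 96.]
at [ 0.4879 -0.0521  0.1251] F [ 0.1 -0.  -0.6] w 0.043 t 20.77 shift [-0.02  2.94  0.19] turn [0.05 0.   0.03]
```

```bash
python3 -m handwheel '[0.05,0.5,0.18,0.05,0,0.03,0,0,0,0,0,0,0,0,0.05,0.9,0,0,0,0,0,0.05,0.8,0,0,0,0,0,0,0.3,0,0,0,0,0,0,0,0,0,0,0,0]' >/dev/null
python3 - <<'E'
from h import *
go((.4917,-.0516,.0515),np.radians(5.8))
E
```

```text
at [ 0.4934 -0.0526  0.0613] F [0.2 1.4 0.2] w 0.0429 t 21.52 shift [-0.04  0.39 -0.07] turn [-0.01  0.03 -0.02]
```

```bash
python3 -m handwheel '[-0.04,0.37,-0.06,0,0,0,0,0,0,0,0,0,0,0,0,0,0,0,0,0,-1,0,0,0,0,0,0,-1,0,0,0,0,0,0,-1,0,0,0,0,0,0,-1,0,0,0,0,0,0,-1]' 30
python3 -m handwheel '[0,-0.8,0,0,0,0,-1,0,-1,0,0,0,0,-1,0,-1,0,0,0,0,-1,0,-1,0,0,0,0,-1,0,0,0,0,0,0,-1]'
python3 - <<'E'
from h import *
p,P,T=snap("pics/w12.npz");mag(unb(P),p);held(P,p,((0,0,120),(180,60,255)));go((.4152,.0645,.13),np.radians(5.8))
E
```

```text
clock: 22.4
ee_pos: [0.4928, -0.0513, 0.0531]
tcp_rot: [-1.252, 1.13, -1.131]
wrist_force: [-0.4, 0.8, 0.0]
grip_width: 0.012
clock: 23.02
ee_pos: [0.4919, -0.0519, 0.1506]
tcp_rot: [-1.253, 1.131, -1.131]
wrist_force: [-0.2, 0.5, -0.5]
grip_width: 0.0126
mag ctr 0.4153 0.058 size [54.0, 73.3] yaw 95.74 pix 6816 blade None
bores [[0.4218, -0.0067], [0.419, 0.0211], [0.4116, 0.0948], [0.4088, 0.1226]]
held cap tool xyz [-0.0077 -0.0228 -0.0004] n 62 extent [0.0041 0.0041 0.0213]
at [ 0.4914 -0.0517  0.1497] F [ 0.  -0.5 -0.1] w 0.0121 t 23.07 shift [-4.94  0.8  -2.55] turn [-0.01  0.03 -0.02]
```

```bash
python3 -m handwheel '[-0.82,0,-0.42,0,0,0,-1,-0.82,0,-0.42,0,0,0,-1,-0.82,0,-0.42,0,0,0,-1,-0.82,0,-0.42,0,0,0,-1,-0.82,0,-0.42,0,0,0,-1,-0.82,0.4,-0.42,0,0,0,-1,0,0.4,0,0,0,0,-1,0,0,0,0,0,0,-1]'
python3 - <<'E'
from h import *
p,P,T=snap("pics/w13.npz");P=unb(P);mag(P,p);go((.4152,.0645,.0895),np.radians(5.8))
E
```

```text
clock: 24.08
ee_pos: [0.4106, 0.0663, 0.124]
tcp_rot: [-1.261, 1.135, -1.13]
wrist_force: [1.0, -0.2, -0.4]
grip_width: 0.0122
mag ctr 0.4099 0.1064 size [53.8, 149.1] yaw 95.96 pix 10914 blade [0.4103 0.1021 0.0807]
bores [[0.4166, 0.0418], [0.4137, 0.0696], [0.4061, 0.1432], [0.4031, 0.1711]]
at [0.4108 0.0662 0.1243] F [ 0.  -0.7 -0.8] w 0.0127 t 24.12 shift [0.09 1.39 0.17] turn [0.03 0.02 0.01]
```

```bash
python3 -m handwheel '[0.09,0.6,0.1,0.03,0,0,-1,0,0,0,0,0,0,-1,0,0.6,0,0,0,0,-1,0,0,0,0,0,0,-1]' >/dev/null
python3 - <<'E'
from h import *
go((.4150,.0643,.067),np.radians(5.8))
E
```

```text
at [0.4153 0.0621 0.0951] F [-0.4 -0.2 -0.5] w 0.0123 t 24.62 shift [-0.09  1.13 -0.  ] turn [-0.   -0.01  0.01]
```

```bash
python3 -m handwheel '[-0.09,0.2,-0.01,0,0,0,-1,0,0,0,0,0,0,-1]' >/dev/null
python3 -m handwheel '[0,0.35,0,0,0,0,-1,0,0.25,0,0,0,0,-1,0,0,0,0,0,0,-1]'
python3 - <<'E'
from h import *
go((.4150,.0643,.067),np.radians(5.8))
E
```

```text
clock: 25.25
ee_pos: [0.4156, 0.0647, 0.0753]
tcp_rot: [-1.253, 1.134, -1.137]
wrist_force: [-0.1, -0.3, -0.2]
grip_width: 0.0125
at [0.4156 0.0647 0.0753] F [-0.1 -0.3 -0.2] w 0.0125 t 25.25 shift [ 0.01  0.33 -0.03] turn [-0.02 -0.01  0.  ]
```

```bash
python3 -m handwheel '[0,0.3,0,0,0,0,-1,0,0,0,0,0,0,-1,0,0,0,0,0,0,-0.3,0,0,0,0,0,0,0,0,0,0,0,0,0,0,0,-0.5,0,0,0,0,0,0,-0.8,0,0,0,0,0,0,-1,0,0,0,0,0,0,-1,0,0,0,0,0,0,-1,0,0,0,0,0,0,0,0,0,0,0,0]'
python3 - <<'E'
from h import *
p,P,T=snap("pics/w14.npz");P=unb(P);vials(P,p);mag(P,p)
Z=P[:,:,2];m=(Z>.056)&(Z<.075)&(np.abs(P[:,:,0]-.405)<.02);n,l,st,ce=cv2.connectedComponentsWithStats(m.astype(np.uint8))
for k in range(1,n):
    if st[k,4]>30:print(np.nanmedian(P[l==k],0),p[l==k].mean(0))
go((.4254,-.085,.125),np.radians(5.8))
E
```

```text
clock: 26.62
ee_pos: [0.4156, 0.0633, 0.1815]
tcp_rot: [-1.252, 1.135, -1.139]
wrist_force: [-0.0, 0.3, -0.1]
grip_width: 0.0427
vial [313. 323.] 143 [ 0.4247 -0.0842  0.0516] [108. 111. 114.]
vial [575. 332.] 83 [ 0.7099 -0.0646  0.0543] [161. 178. 202.]
vial [425. 347.] 185 [ 0.5505 -0.0997  0.0547] [22. 23. 24.]
mag ctr 0.4104 0.1014 size [53.6, 159.0] yaw 95.85 pix 7979 blade [0.4104 0.1018 0.0808]
bores [[0.417, 0.0367], [0.4141, 0.0646], [0.4066, 0.1382], [0.4037, 0.1661]]
[0.40377044 0.16638781 0.06583898] [234.19213974  85.05676856  81.73362445]
[0.40733505 0.13780232 0.06585651] [ 91.4893617  140.57446809 233.63297872]
[0.41459186 0.06466202 0.06559003] [234.39772727 234.01136364 232.8125    ]
at [0.4152 0.0633 0.1807] F [-0.2  0.2 -0.4] w 0.0427 t 26.68 shift [ 5.94  2.23 -0.17] turn [-0.01 -0.03  0.01]
```

```bash
python3 -m handwheel '[0.8,0.1,-0.02,0,0,0,0,0.8,0.1,-0.02,0,0,0,0,0.8,0.2,-0.02,0,0,0,0,0.8,0.3,-0.02,0,0,0,0,0.8,0.3,-0.02,0,0,0,0,0.8,0.4,-0.02,0,0,0,0,0.8,0.4,-0.02,0,-0.03,0,0,0.2,0.2,0,0,0,0,0,0,0,0,0,0,0,0]'
python3 - <<'E'
from h import *
p,P,T=snap("pics/w15.npz");P=unb(P);vials(P,p,(.426,-.085));go((.4252,-.085,.0515),np.radians(5.8))
E
```

```text
clock: 27.8
ee_pos: [0.4224, -0.0864, 0.1259]
tcp_rot: [-1.262, 1.137, -1.134]
wrist_force: [0.2, -0.5, 0.3]
grip_width: 0.0427
vial [322. 208.] 253 [ 0.4246 -0.0855  0.0518] [100. 103. 105.]
at [ 0.4225 -0.0862  0.1261] F [ 0.1 -0.1 -0.1] w 0.0426 t 27.85 shift [-0.05  2.98  0.13] turn [0.04 0.   0.02]
```

```bash
python3 -m handwheel '[0,0.5,0.1,0.04,0,0.02,0,0,0,0,0,0,0,0,0.03,0.9,0,0,0,0,0,0.03,0.8,0,0,0,0,0,0,0.3,0,0,0,0,0,0,0,0,0,0,0,0]' >/dev/null
python3 - <<'E'
from h import *
go((.4248,-.0853,.0515),np.radians(5.8))
E
```

```text
at [ 0.427  -0.0839  0.065 ] F [-0.   0.6  1. ] w 0.0425 t 28.6 shift [ 0.05  0.54 -0.09] turn [-0.02  0.03 -0.01]
```

```bash
python3 -m handwheel '[0.05,0.5,-0.08,0,0,0,0,0,0,0,0,0,0,0,0,0,0,0,0,0,-1,0,0,0,0,0,0,-1,0,0,0,0,0,0,-1,0,0,0,0,0,0,-1,0,0,0,0,0,0,-1]' 30
python3 -m handwheel '[0,-0.8,0,0,0,0,-1,0,-1,0,0,0,0,-1,0,-1,0,0,0,0,-1,0,-1,0,0,0,0,-1,0,0,0,0,0,0,-1]'
python3 - <<'E'
from h import *
go((.4181,.0368,.13),np.radians(5.8))
E
```

```text
clock: 29.48
ee_pos: [0.4261, -0.0851, 0.0534]
tcp_rot: [-1.252, 1.127, -1.132]
wrist_force: [0.5, 0.1, -0.8]
grip_width: 0.0123
clock: 30.1
ee_pos: [0.425, -0.0856, 0.1508]
tcp_rot: [-1.253, 1.129, -1.132]
wrist_force: [0.6, 0.2, -0.5]
grip_width: 0.0123
at [ 0.425  -0.0856  0.1508] F [ 0.6  0.2 -0.5] w 0.0123 t 30.1 shift [-4.9   0.84  0.24] turn [-0.03  0.03 -0.01]
```

```bash
python3 -m handwheel '[-0.82,0,0.04,0,0,0,-1,-0.82,0,0.04,0,0,0,-1,-0.82,0,0.04,0,0,0,-1,-0.82,0,0.04,0,0,0,-1,-0.82,0.2,0.04,0,0,0,-1,-0.7,0.4,0.04,0,0,0,-1,0,0.4,0,0,0,0,-1,0,0,0,0,0,0,-1]'
python3 - <<'E'
from h import *
p,P,T=snap("pics/w16.npz");P=unb(P);mag(P,p);go((.4181,.0368,.0895),np.radians(5.8))
E
```

```text
clock: 31.1
ee_pos: [0.4162, 0.0379, 0.1211]
tcp_rot: [-1.256, 1.131, -1.131]
wrist_force: [-0.2, 0.1, -0.6]
grip_width: 0.0121
mag ctr 0.4106 0.1013 size [54.1, 159.0] yaw 95.86 pix 13407 blade [0.4107 0.1016 0.081 ]
bores [[0.4172, 0.0366], [0.4144, 0.0645], [0.4068, 0.1381], [0.404, 0.1659]]
at [0.4164 0.0379 0.1215] F [-0.6  1.1 -0.3] w 0.0121 t 31.15 shift [0.05 1.28 0.06] turn [-0.01  0.03 -0.  ]
```

```bash
python3 -m handwheel '[0.03,0.6,0.04,0,0.03,0,-1,0,0,0,0,0,0,-1,0,0.5,0,0,0,0,-1,0,0,0,0,0,0,-1]' >/dev/null
python3 - <<'E'
from h import *
go((.4179,.0367,.067),np.radians(5.8))
E
```

```text
at [0.4185 0.0351 0.0949] F [ 0.1 -0.1 -0.1] w 0.0123 t 31.65 shift [-0.07  1.12 -0.02] turn [-0.02 -0.03 -0.  ]
```

```bash
python3 -m handwheel '[-0.07,0.2,-0.02,0,0,0,-1,0,0,0,0,0,0,-1]' >/dev/null
python3 -m handwheel '[0,0.35,0,0,0,0,-1,0,0.25,0,0,0,0,-1,0,0,0,0,0,0,-1]'
python3 - <<'E'
from h import *
go((.4179,.0367,.067),np.radians(5.8))
E
```

```text
clock: 32.28
ee_pos: [0.4185, 0.0371, 0.0749]
tcp_rot: [-1.249, 1.135, -1.138]
wrist_force: [0.3, -0.2, 0.7]
grip_width: 0.0122
at [0.4185 0.0371 0.0749] F [ 0.3 -0.2  0.7] w 0.0122 t 32.27 shift [ 0.01  0.32 -0.03] turn [-0.03 -0.03 -0.01]
```

```bash
python3 -m handwheel '[0,0.3,0,0,0,0,-1,0,0,0,0,0,0,-1,0,0,0,0,0,0,-0.3,0,0,0,0,0,0,0,0,0,0,0,0,0,0,0,-0.5,0,0,0,0,0,0,-0.8,0,0,0,0,0,0,-1,0,0,0,0,0,0,-1,0,0,0,0,0,-0.86,-0.5,-0.08,0,0,0,0,-0.86,0,-0.08,0,0,0,0,-0.86,0,-0.08,0,0,0,0,0,0,0,0,0,0,0]'
python3 - <<'E'
from h import *
p,P,T=snap("pics/w17.npz");P=unb(P);mag(P,p);cv2.imwrite("pics/w17.png",p[:,:,::-1])
Z=P[:,:,2];m=(Z>.056)&(Z<.075)&(np.abs(P[:,:,0]-.41)<.025);n,l,st,ce=cv2.connectedComponentsWithStats(m.astype(np.uint8))
for k in range(1,n):
    if st[k,4]>30:print(np.nanmedian(P[l==k],0),p[l==k].mean(0))
go((.4112,.1015,.067),np.radians(5.86))
E
```

```text
clock: 33.9
ee_pos: [0.4062, 0.1006, 0.1698]
tcp_rot: [-1.245, 1.139, -1.14]
wrist_force: [0.7, 0.0, -0.4]
grip_width: 0.0427
mag ctr 0.4104 0.1014 size [53.7, 159.4] yaw 95.83 pix 7327 blade [0.4103 0.1028 0.0804]
bores [[0.417, 0.0367], [0.4142, 0.0646], [0.4067, 0.1382], [0.4038, 0.166]]
[0.40375946 0.16712116 0.06577206] [244.48743719  87.63316583  79.47236181]
[0.40718048 0.13853213 0.06572849] [ 48.88020833  74.61458333 138.64583333]
[0.40873967 0.11399664 0.0664849 ] [154.32467532 160.53246753 165.75324675]
[0.41492236 0.06537866 0.06564058] [217.54450262 217.0052356  215.69109948]
[0.41734682 0.03828375 0.06556197] [ 87.83157895  94.37368421 107.73157895]
at [0.4063 0.0998 0.1697] F [ 0.1  0.5 -0. ] w 0.0427 t 33.95 shift [-0.04  4.11  0.18] turn [-0.04 -0.08 -0.03]
```

View pics/w17.png

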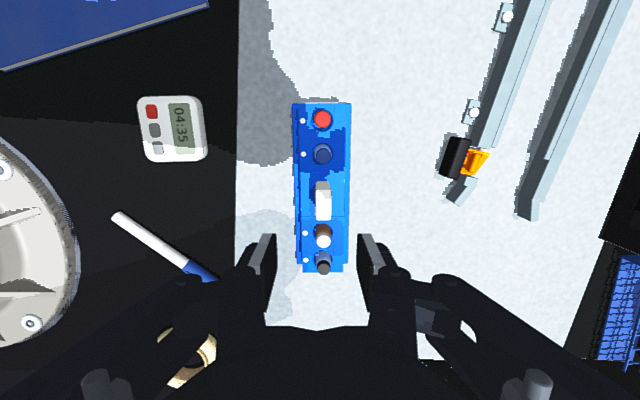

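All four vials stand in the bores: red (322,119), blue (323,155), white (323,237) and black (323,263). The tops are all at 0.0657. Now grip the blade, and re-measure the dock from this view.

```bash
python3 -m handwheel '[-0.04,0.5,0.18,-0.04,-0.07,-0.03,0,0,0,0,0,0,0,0,0,0.9,0,0,0,0,0,0,1,0,0,0,0,0,0,0.9,0,0,0,0,0,0,0.3,0,0,0,0,0,0,0,0,0,0,0,0]' >/dev/null
python3 - <<'E'
from h import *
p,P,T=cloud("pics/w17.npz");P=P-R.from_rotvec([-1.245,1.139,-1.14]).apply(B);X,Y,Z=P[:,:,0],P[:,:,1],P[:,:,2]
for a,c in((.53,.595),(.60,.67)):
    k=(Z>.0362)&(Z<.0405)&(X>a)&(X<c)&(Y>.16)&(Y<.30)&(p.min(2)>60)
    q=P[k].astype(np.float32)[:,:2];print("rail",len(q),cv2.fitLine(q,cv2.DIST_HUBER,0,.01,.01).ravel(),cv2.minAreaRect(q*1000),np.median(Z[k]))
    k=(Z>.0355)&(Z<.0405)&(X>a-.03)&(X<c)&(Y>.06)&(Y<.30);i=np.argsort(Y[k])[:20];print("tip",P[k][i].mean(0))
go((.4112,.1015,.067),np.radians(5.86))
E
```

```text
rail 2864 [0.13047779 0.9914512  0.55998653 0.2000656 ] ((562.1047973632812, 215.44674682617188), (122.4458236694336, 33.588069915771484), 74.55349731445312) 0.03738724865258481
tip [0.54180725 0.10112772 0.03738434]
rail 2987 [0.12520598 0.99213076 0.6270476  0.22365707] ((626.8278198242188, 221.11895751953125), (124.32750701904297, 19.574562072753906), 83.0089111328125) 0.0373085333001744
tip [0.6185808  0.09185699 0.03700975]
at [0.4121 0.0972 0.0812] F [-0.4 -0.1 -0.4] w 0.0428 t 34.83 shift [-0.17  0.57 -0.02] turn [-0.02 -0.06 -0.  ]
```

```bash
python3 -m handwheel '[-0.17,0.4,-0.02,0,-0.06,0,0,0,0.1,0,0,0,0,0,0,0,0,0,0,0,0]' 
python3 -m handwheel '[0,0,0,0,0,0,-1,0,0,0,0,0,0,-1,0,0,0,0,0,0,-1,0,0,0,0,0,0,-1,0,0,0,0,0,0,-1]' 60
python3 -m handwheel '[0,-0.4,0,0,0,0,-1,0,-0.6,0,0,0,0,-1,0,-0.4,0,0,0,0,-1,0,0,0,0,0,0,-1]'
python3 - <<'E'
from h import *
p,P,T=snap("pics/w18.npz");P=unb(P);mag(P-[0,0,.03],p)
go((.4112,.1015,.067),np.radians(5.86))
print(sensors.state()['joints'].round(2))
E
```

```text
clock: 35.2
ee_pos: [0.4119, 0.1024, 0.0694]
tcp_rot: [-1.252, 1.131, -1.133]
wrist_force: [0.7, -0.3, 0.0]
grip_width: 0.0428
clock: 35.83
ee_pos: [0.4119, 0.1025, 0.0699]
tcp_rot: [-1.251, 1.131, -1.132]
wrist_force: [0.6, -0.4, -1.1]
grip_width: 0.0107
clock: 36.33
ee_pos: [0.4116, 0.102, 0.107]
tcp_rot: [-1.251, 1.131, -1.133]
wrist_force: [0.2, 1.7, -2.7]
grip_width: 0.0108
mag ctr 0.3827 0.1293 size [4.8, 97.2] yaw 95.88 pix 1114 blade [0.402  0.1191 0.0809]
bores [[0.3894, 0.0646], [0.3865, 0.0925], [0.3789, 0.1661], [0.3761, 0.194]]
at [0.4115 0.102  0.1067] F [ 1.2 -0.4 -3.1] w 0.0111 t 36.38 shift [ 0.02  1.59 -0.02] turn [-0.03  0.01 -0.02]
[-1.07  0.28  0.79  2.31 -0.34  0.65  0.07]
```

```bash
python3 -m handwheel '[0,-0.4,0,0,0.4,0,-1,0,-0.4,0,0,0.4,0,-1,0,0,0,0,0.4,0,-1,0,0,0,0,0.4,0,-1,0,0,0,0,0,0,-1]'
python3 - <<'E'
from h import *
go((.569,.0058,.12),np.radians(-7.1))
E
```

```text
clock: 37.0
ee_pos: [0.4102, 0.1018, 0.1258]
tcp_rot: [-1.145, 1.301, -1.301]
wrist_force: [-0.6, -0.4, -2.3]
grip_width: 0.0109
at [0.4102 0.1018 0.1258] F [-0.6 -0.4 -2.3] w 0.0109 t 37.0 shift [3.01 0.23 6.78] turn [-0.01 -0.02 -0.01]
```

```bash
python3 -m handwheel '[0.1,0,0.3,0,0,0,-1,0.25,0,0.57,0,0,0,-1,0.25,0,0.57,0,0,0,-1,0.25,0,0.57,0,0,0,-1,0.25,0,0.57,0,0,0,-1,0.25,0,0.57,0,0,0,-1,0.25,0,0.57,0,0,0,-1,0.25,0,0.57,0,0,0,-1,0.25,0,0.57,0,0,0,-1,0.25,0,0.57,0,0,0,-1,0.25,0,0.57,0,0,0,-1,0.25,0,0.57,0,0,0,-1,0.15,0,0.3,0,0,0,-1,0,0,0,0,0,0,-1]'
python3 - <<'E'
from h import *
p,P,T=snap("pics/w19.npz");P=unb(P);cv2.imwrite("pics/w19.png",p[:,:,::-1])
X,Y,Z=P[:,:,0],P[:,:,1],P[:,:,2]
for a,c in((.53,.595),(.605,.67)):
    k=(Z>.0355)&(Z<.0400)&(X>a)&(X<c)&(Y>.17)&(Y<.30)&(p.min(2)>60)
    q=P[k].astype(np.float32)[:,:2]
    if len(q)>50:print("rail",len(q),cv2.fitLine(q,cv2.DIST_HUBER,0,.01,.01).ravel(),cv2.minAreaRect(q*1000))
b=(cv2.inRange(cv2.cvtColor(p,cv2.COLOR_RGB2HSV),(100,130,60),(130,255,255))>0)&(Y>-.1)&(X<.65)&(Z>.05);q=P[b];print("blue",len(q),cv2.minAreaRect(q[:,:2].astype(np.float32)*1000))
for lo in(.065,.075,.085,.095,.105):print(lo,((q[:,2]>lo)&(q[:,2]<lo+.01)).sum())
go((.569,.0058,.12),np.radians(-7.1))
E
```

```text
clock: 38.75
ee_pos: [0.5818, 0.0001, 0.1231]
tcp_rot: [-1.154, 1.294, -1.292]
wrist_force: [-0.1, -0.2, -3.0]
grip_width: 0.0108
blue 11739 ((580.9932250976562, 6.69476318359375), (143.981689453125, 53.71017837524414), 83.53621673583984)
0.065 0
0.075 2251
0.085 169
0.095 8669
0.105 48
at [5.815e-01 4.000e-04 1.230e-01] F [-0.2 -0.5 -3.3] w 0.0108 t 38.8 shift [-0.16  0.12 -0.52] turn [ 0.01  0.07 -0.  ]
```

View pics/w19.png

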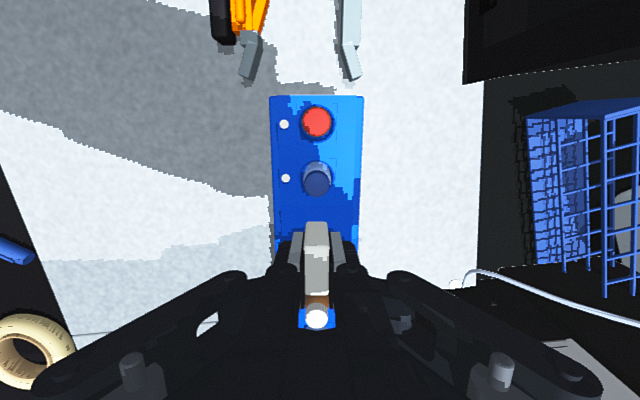

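Image: the magazine hangs level with its leading end at (317,95), pointing at the mouth between the rail tips at (250,78) and (350,75). It sits about 12 mm to the right of the axis, so I correct that and lower it.

```bash
python3 -m handwheel '[-0.1,0.5,-0.52,0,0.07,0,-1,0,0,0,0,0,0,-1,0,0.7,0,0,0,0,-1,0,0.4,0,0,0,0,-1,0,0,0,0,0,0,-1]' >/dev/null
python3 - <<'E'
from h import *
p,P,T=snap("pics/w20.npz");P=unb(P);X,Y,Z=P[:,:,0],P[:,:,1],P[:,:,2]
for a,c in((.52,.575),(.58,.65)):
    k=(Z>.034)&(Z<.0405)&(X>a)&(X<c)&(Y>.085)&(Y<.2)&(p.min(2)>60)&(p.max(2)-p.min(2)<60)
    q=P[k].astype(np.float32)
    if len(q)>20:i=np.argsort(q[:,1])[:20];print("tip",len(q),q[i].mean(0))
b=(cv2.inRange(cv2.cvtColor(p,cv2.COLOR_RGB2HSV),(100,130,60),(130,255,255))>0)&(Y>-.1)&(X<.65)&(Z>.03);q=P[b];print("blue",len(q),cv2.minAreaRect(q[:,:2].astype(np.float32)*1000),np.percentile(q[:,2],[5,50,90]))
go((.5687,.0058,.0705),np.radians(-7.1))
E
```

```text
tip 1046 [0.54286444 0.09985417 0.03727052]
tip 1451 [0.6175828  0.09057215 0.03683536]
blue 11783 ((565.1069946289062, 9.705024719238281), (150.2684326171875, 54.25699234008789), 83.02503204345703) [0.03871407 0.05697818 0.05815023]
at [0.5664 0.0062 0.0799] F [-0.4 -0.1 -3.2] w 0.0109 t 39.48 shift [0.   0.38 0.1 ] turn [ 0.02  0.01 -0.01]
```

```bash
python3 -m handwheel '[0,0.1,0.13,0.02,0,0,-1,0,0,0,0,0,0,-1,0,0.15,0,0,0,0,-1,0,0.1,0,0,0,0,-1,0,0,0,0,0,0,-1]'
python3 - <<'E'
from h import *
p,P,T=snap("pics/w21.npz");P=unb(P);X,Y,Z=P[:,:,0],P[:,:,1],P[:,:,2]
b=(cv2.inRange(cv2.cvtColor(p,cv2.COLOR_RGB2HSV),(100,130,60),(130,255,255))>0)&(Y>-.1)&(X<.65)&(Z>.02);q=P[b];print("blue",len(q),cv2.minAreaRect(q[:,:2].astype(np.float32)*1000),np.percentile(q[:,2],[5,50,90]))
# rail bands at several y
d=np.array([.1235,.9923]);n=np.array([.9923,-.1235]);W=P[:,:,:2]-[.597,.230];s=W@d;e=W@n
for s0 in(-.13,-.12,-.11,-.075,-.065):
    k=(np.abs(s-s0)<.004)&(Z>.034)&(Z<.041)&(np.abs(e)<.06)&(p.max(2)-p.min(2)<60);ee=e[k]*1000;print(s0,[np.percentile(v,[2,98]).round(1).tolist() if len(v)>4 else None for v in(ee[ee<0],ee[ee>0])])
go((.5687,.0058,.0705),np.radians(-7.1))
E
```

```text
clock: 40.1
ee_pos: [0.5706, 0.0055, 0.0713]
tcp_rot: [-1.146, 1.298, -1.299]
wrist_force: [-0.2, 0.5, -2.7]
grip_width: 0.011
blue 11798 ((569.6268310546875, 9.204849243164062), (149.98687744140625, 53.99740219116211), 82.83289337158203) [0.03039498 0.04872144 0.04984994]
-0.13 [[-42.6, -33.1], [32.2, 41.7]]
-0.12 [[-38.9, -29.3], [28.5, 38.4]]
-0.11 [[-58.7, -29.0], [28.1, 39.7]]
-0.075 [None, None]
-0.065 [None, None]
at [0.5706 0.0055 0.0714] F [-0.4 -0.1 -2.9] w 0.0109 t 40.15 shift [-0.    0.03 -0.08] turn [-0.01  0.01 -0.01]
```

Magazine is 0.5 mm off the guide axis. Slide in.

```bash
python3 -m handwheel '[0,0.05,0,0,0,0,-1,-0.4,0,0,0,0,0,-1,-0.4,0,0,0,0,0,-1,-0.3,0,0,0,0,0,-1,0,0,0,0,0,0,-1]'
python3 - <<'E'
from h import *
s=-.227;d=np.array([.1235,.9923])
st=sensors.state();e=st['ee_pos'][:2]-[.5966,.230];print("s tcp",e@d,"lat",e@[.9923,-.1235],st['wrist_force'],st['ft_torque'])
go((.5966+.0015*.1235,.230+.0015,.0700),np.radians(-7.1))
E
```

```text
clock: 40.78
ee_pos: [0.5744, 0.0358, 0.0702]
tcp_rot: [-1.146, 1.297, -1.298]
wrist_force: [0.5, -0.4, -2.6]
grip_width: 0.0111
s tcp -0.1954509297479129 lat 0.001939905778988404 [ 0.51391892 -0.39280582 -2.57641647] [-0.06845701 -0.04305252 -0.02863512]
at [0.5744 0.0358 0.0702] F [ 0.5 -0.4 -2.6] w 0.0111 t 40.77 shift [-7.88  0.02 -0.06] turn [-0.01  0.02 -0.01]
```

```bash
python3 -m handwheel '[-0.4,0,-0.02,0,0,0,-1,-0.4,0,0,0,0,0,-1,-0.4,0,0,0,0,0,-1,0,0,0,0,0,0,-1]'
python3 - <<'E'
from h import *
p,P,T=snap("pics/w22.npz");P=unb(P);Z=P[:,:,2]
d=np.array([.1235,.9923]);n=np.array([.9923,-.1235]);W=P[:,:,:2]-[.597,.230];s=W@d;e=W@n
for s0 in(-.07,-.04,.0,.04):
    k=(np.abs(s-s0)<.006)&(Z>.034)&(Z<.041)&(np.abs(e)<.055)&(p.max(2)-p.min(2)<60);ee=e[k]*1000;print(s0,[np.percentile(v,[2,98]).round(1).tolist() if len(v)>4 else None for v in(ee[ee<0],ee[ee>0])])
b=(cv2.inRange(cv2.cvtColor(p,cv2.COLOR_RGB2HSV),(100,130,60),(130,255,255))>0)&(Z>.043)&(Z<.053)&(np.abs(e)<.04);print("block lat",np.percentile(e[b]*1000,[1,99]),"far end",np.percentile(s[b],99.5))
st=sensors.state();f=st['ee_pos'][:2]-[.5966,.230];print("s tcp",f@d,"lat",f@n,st['wrist_force'],st['ft_torque'])
go((.5966+.0015*.1235,.230+.0015,.0700),np.radians(-7.1))
E
```

```text
clock: 41.28
ee_pos: [0.5785, 0.0676, 0.0705]
tcp_rot: [-1.145, 1.296, -1.299]
wrist_force: [1.0, -0.2, -3.2]
grip_width: 0.0111
-0.07 [[-50.4, -23.6], [22.5, 39.5]]
-0.04 [[-40.7, -23.6], [22.5, 39.5]]
0.0 [None, None]
0.04 [None, None]
block lat [-19.08950579  20.22584279] far end -0.08579924965769516
s tcp -0.16386471162299876 lat 0.002052449568680888 [ 2.47685971 -0.20136416 -2.55213401] [-0.03971399 -0.53272768 -0.15502017]
at [0.5784 0.0671 0.0705] F [ 2.5 -0.2 -2.6] w 0.011 t 41.33 shift [-6.62  0.03 -0.07] turn [-0.02  0.01 -0.01]
```

```bash
python3 -m handwheel '[-0.3,0,-0.05,0,0,0,-1,-0.3,0,0,0,0,0,-1,-0.3,0,0,0,0,0,-1,-0.3,0,0,0,0,0,-1,0,0,0,0,0,0,-1]'
python3 - <<'E'
from h import *
d=np.array([.1235,.9923]);n=np.array([.9923,-.1235])
st=sensors.state();f=st['ee_pos'][:2]-[.5966,.230];print("s tcp",f@d,"lat",f@n,st['wrist_force'],st['ft_torque'])
go((.5966+.0015*.1235,.230+.0015,.0700),np.radians(-7.1))
E
```

```text
clock: 41.95
ee_pos: [0.5815, 0.0988, 0.0708]
tcp_rot: [-1.144, 1.297, -1.301]
wrist_force: [2.9, 0.1, -3.8]
grip_width: 0.0109
s tcp -0.13204354159930082 lat 0.0012269073407679396 [ 2.94842034  0.07997127 -3.83258805] [ 0.14646099 -0.74161994 -0.13763883]
at [0.5815 0.0988 0.0708] F [ 2.9  0.1 -3.8] w 0.0109 t 41.95 shift [-5.34  0.04 -0.05] turn [-0.03  0.   -0.01]
```

```bash
python3 -m handwheel '[-0.4,0.02,-0.01,0,0,0,-1,-0.4,0,0,0,0,0,-1,-0.4,0,0,0,0,0,-1,-0.4,0,0,0,0,0,-1,-0.4,0.01,0,0,0,0,-1,-0.4,0,0,0,0,0,-1,-0.4,0,0,0,0,0,-1,0,0,0,0,0,0,-1]'
python3 - <<'E'
from h import *
d=np.array([.1235,.9923]);n=np.array([.9923,-.1235])
p,P,T=snap("pics/w23.npz");P=unb(P);Z=P[:,:,2];W=P[:,:,:2]-[.597,.230];s=W@d;e=W@n
k=(np.abs(s-.03)<.01)&(Z>.034)&(Z<.041)&(np.abs(e)<.055)&(p.max(2)-p.min(2)<60);ee=e[k]*1000;print([np.percentile(v,[2,98]).round(1).tolist() if len(v)>4 else None for v in(ee[ee<0],ee[ee>0])])
b=(cv2.inRange(cv2.cvtColor(p,cv2.COLOR_RGB2HSV),(100,130,60),(130,255,255))>0)&(Z>.043)&(Z<.053)&(np.abs(e)<.04);print("block lat",np.percentile(e[b]*1000,[1,99]),"far end",np.percentile(s[b],99.5))
st=sensors.state();f=st['ee_pos'][:2]-[.5966,.230];print("s tcp",f@d,"lat",f@n,st['wrist_force'],st['ft_torque'])
go((.5966+.0015*.1235,.230+.0015,.0700),np.radians(-7.1))
E
```

```text
clock: 42.95
ee_pos: [0.5905, 0.1736, 0.07]
tcp_rot: [-1.145, 1.296, -1.3]
wrist_force: [2.5, 0.5, -3.6]
grip_width: 0.0113
[[-40.7, -23.8], [22.3, 39.3]]
block lat [-20.35738825  18.96889444] far end 0.020801372418741644
s tcp -0.05730521107518336 lat 0.0009708626067007265 [ 3.92506338  1.09369644 -2.61172436] [ 0.2346132  -0.76262643  0.07964081]
at [0.5905 0.173  0.0701] F [ 3.9  1.1 -2.6] w 0.011 t 43.0 shift [-2.35  0.01 -0.04] turn [-0.03  0.01 -0.01]
```

```bash
python3 -m handwheel '[-0.4,0,0,0,0,0,-1,-0.4,0,0,0,0,0,-1,-0.4,0,0,0,0,0,-1,-0.4,0,0,0,0,0,-1,-0.25,0,0,0,0,0,-1,0,0,0,0,0,0,-1]'
python3 - <<'E'
from h import *
d=np.array([.1235,.9923]);n=np.array([.9923,-.1235])
st=sensors.state();f=st['ee_pos'][:2]-[.5966,.230];print("s tcp",f@d,"lat",f@n,st['wrist_force']);print("along",st['wrist_force'][:2]@d)
E
```

```text
clock: 43.75
ee_pos: [0.5965, 0.2216, 0.0701]
tcp_rot: [-1.145, 1.296, -1.301]
wrist_force: [3.3, 0.9, -2.5]
grip_width: 0.0107
s tcp -0.008334899666023096 lat 0.0009443423676965745 [ 3.29651225  0.91117018 -2.45094899]
along 1.311273434486974
```

```bash
for i in 1; do python3 -m handwheel '[-0.15,0,0,0,0,0,-1,-0.1,0,0,0,0,0,-1,0,0,0,0,0,0,-1]'; python3 -m handwheel '[-0.1,0,0,0,0,0,-1,0,0,0,0,0,0,-1]'; python3 -m handwheel '[-0.1,0,0,0,0,0,-1,0,0,0,0,0,0,-1]'; done
python3 - <<'E'
from h import *
d=np.array([.1235,.9923]);n=np.array([.9923,-.1235])
st=sensors.state();f=st['ee_pos'][:2]-[.5966,.230];print("s tcp",f@d,"lat",f@n,st['wrist_force'],"along",st['wrist_force'][:2]@d)
p,P,T=snap("pics/w24.npz");P=unb(P);Z=P[:,:,2];W=P[:,:,:2]-[.597,.230];s=W@d;e=W@n
b=(cv2.inRange(cv2.cvtColor(p,cv2.COLOR_RGB2HSV),(100,130,60),(130,255,255))>0)&(Z>.043)&(Z<.053)&(np.abs(e)<.04);print("far end",np.percentile(s[b],99.5))
for v in viewer.get_image("scene")[:1]:cv2.imwrite("pics/s24.png",cv2.resize(v[130:250,200:360],(800,600),interpolation=cv2.INTER_CUBIC)[:,:,::-1])
E
```

```text
clock: 44.12
ee_pos: [0.5973, 0.2275, 0.0701]
tcp_rot: [-1.145, 1.296, -1.302]
wrist_force: [3.0, -0.1, -2.3]
grip_width: 0.0113
clock: 44.38
ee_pos: [0.5971, 0.2301, 0.07]
tcp_rot: [-1.145, 1.298, -1.301]
wrist_force: [0.6, -0.9, -1.9]
grip_width: 0.0113
clock: 44.62
ee_pos: [0.5971, 0.2323, 0.07]
tcp_rot: [-1.146, 1.299, -1.302]
wrist_force: [0.5, -2.4, -0.2]
grip_width: 0.0107
s tcp 0.002352263961346562 lat 0.00023600697302074186 [ 0.53919537 -2.39767195 -0.15428389] along -2.3126192435172666
far end 0.07985989974218165
```

```bash
python3 -m handwheel '[-0.05,0,0,0,0,0,-1,0,0,0,0,0,0,-1]'; python3 -m handwheel '[0,0,0,0,0,0,-0.5,0,0,0,0,0,0,-0.2,0,0,0,0,0,0,0,0,0,0,0,0,0,0,0,-0.6,0,0,0,0,0,0,-1,0,0,0,0,0,0,-1,0,0,0,0,0,0,-1,0,0,0,0,0,0,-1,0,0,0,0,0,0.8,0,0,0,0,0,0,0.8,0,0,0,0,0,0,0.8,0,0,0,0,0,0,0.8,0,0,0,0,0,0,0,0,0,0,0,0,0]'
python3 - <<'E'
from h import *
d=np.array([.1235,.9923]);n=np.array([.9923,-.1235])
p,P,T=snap("pics/w25.npz");P=unb(P);X,Y,Z=P[:,:,0],P[:,:,1],P[:,:,2];W=P[:,:,:2]-[.597,.230];s=W@d;e=W@n
b=(cv2.inRange(cv2.cvtColor(p,cv2.COLOR_RGB2HSV),(100,130,60),(130,255,255))>0)&(Z>.043)&(Z<.053)&(np.abs(e)<.04);print("block s",np.percentile(s[b],[.5,99.5]),"lat",np.percentile(e[b],[1,99]))
o=(cv2.inRange(cv2.cvtColor(p,cv2.COLOR_RGB2HSV),(8,150,120),(22,255,255))>0)&(np.abs(e)<.06)&(s<-.07)&(s>-.13);print("catch",o.sum(),np.percentile(s[o],[2,98]),np.percentile(e[o],[2,98]))
o1=o&(Z<.042);print(np.percentile(e[o1],[2,98]))
cv2.imwrite("pics/w25.png",p[:,:,::-1])
print(sensors.state()['joints'].round(2))
E
```

```text
clock: 44.98
ee_pos: [0.5972, 0.2323, 0.07]
tcp_rot: [-1.146, 1.299, -1.303]
wrist_force: [-0.2, -0.9, -1.2]
grip_width: 0.0107
clock: 46.72
ee_pos: [0.5859, 0.1467, 0.193]
tcp_rot: [-1.143, 1.301, -1.304]
wrist_force: [0.3, 1.5, 0.6]
grip_width: 0.0422
block s [-0.08086431  0.07631273] lat [-0.01972502  0.01978237]
catch 216 [-0.10490409 -0.08215729] [-0.04796524 -0.02916642]
[-0.04797017 -0.02916462]
[-0.98  0.48  0.84  1.86 -0.42  0.99 -0.09]
```

View pics/w25.png

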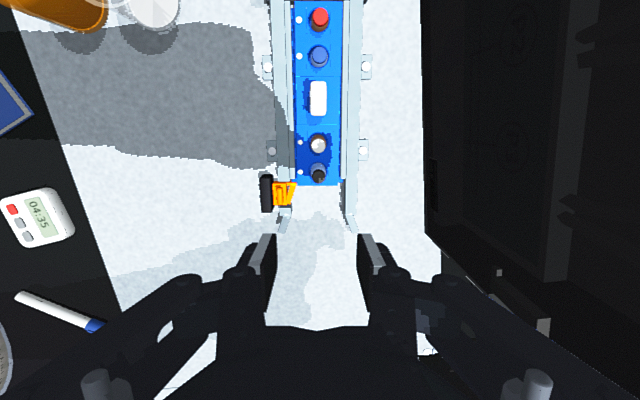

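Image: magazine in the dock with its rear at (318,185) and the orange catch at (285,193) just behind it. I'll compare the catch extents with the first, sprung-out views, and view a crop.

Run:
```python
from h import *
d=np.array([.1235,.9923]);n=np.array([.9923,-.1235])
for f,rv in(("w1",[-1.572,.179,-.172]),("w17",[-1.245,1.139,-1.14]),("w25",[-1.143,1.301,-1.304]),("w20",[-1.15,1.296,-1.296]),("w2",[-1.257,1.154,-1.148])):
    p,P,T=cloud(f"pics/{f}.npz");P=P-R.from_rotvec(rv).apply(B);Z=P[:,:,2];W=P[:,:,:2]-[.5966,.230];s=W@d;e=W@n
    o=(cv2.inRange(cv2.cvtColor(p,cv2.COLOR_RGB2HSV),(5,120,90),(30,255,255))>0)&(np.abs(e)<.06)&(s<-.07)&(s>-.13)
    print(f,o.sum(),"s",np.percentile(s[o],[1,99]).round(4),"e",np.percentile(e[o],[1,50,99]).round(4),"z",np.percentile(Z[o],[1,99]).round(4))
p=np.load("pics/w25.npz")['p'];cv2.imwrite("pics/c25.png",cv2.resize(p[130:240,235:385],(800,587),interpolation=cv2.INTER_CUBIC)[:,:,::-1])
```

```text
w1 187 s [-0.1065 -0.0817] e [-0.0477 -0.0384 -0.0235] z [0.0178 0.0425]
w17 487 s [-0.1062 -0.0824] e [-0.049  -0.04   -0.0235] z [0.027  0.0425]
w25 473 s [-0.1069 -0.0821] e [-0.0476 -0.0364 -0.0245] z [0.02   0.0424]
w20 715 s [-0.1065 -0.0965] e [-0.0476 -0.0367 -0.0265] z [0.0203 0.0412]
w2 580 s [-0.1064 -0.0827] e [-0.0475 -0.0361 -0.0235] z [0.0205 0.0425]
```

View pics/c25.png

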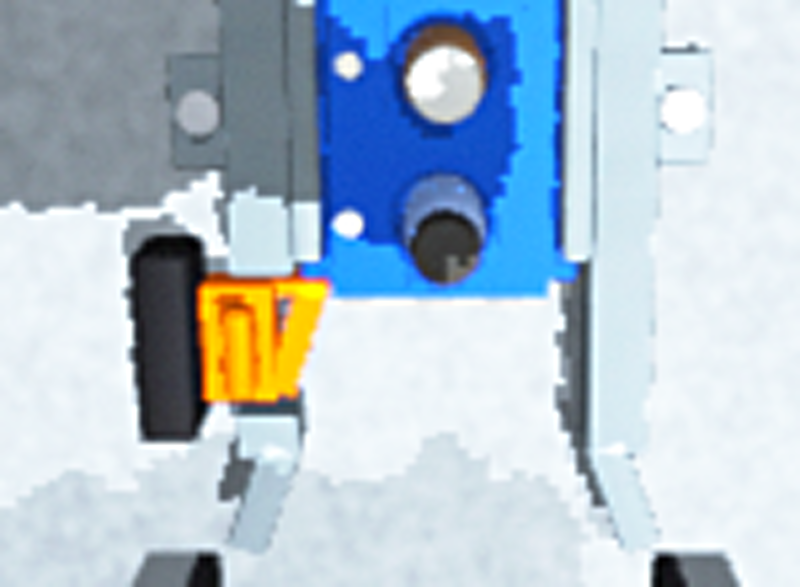

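Catch nose (265,330 in the crop) is fully sprung out behind the flange's rear face at (318,275), with the same extents as before loading. Next, the leaf: turn so tool x points along the binder's +x, then go round the collector.

```bash
python3 -m handwheel '[0,0,0,0,0.86,0,-0.5,0,0,0,0,0.86,0,-1,0,0,0,0,0.86,0,-1,0,0,0,0,0.86,0,-1,0,0,0,0,0.86,0,-1,0,0,0,0,0,0,-1]'
python3 - <<'E'
from h import *
go((.43,.0,.19),np.radians(-41.7))
E
```

```text
clock: 47.52
ee_pos: [0.586, 0.1519, 0.1913]
tcp_rot: [-0.761, 1.73, -1.73]
wrist_force: [0.1, 0.1, 0.1]
grip_width: 0.0
at [0.586  0.1519 0.1913] F [0.1 0.1 0.1] w 0.0 t 47.52 shift [ 8.69  0.04 -0.51] turn [-0.01 -0.09 -0.01]
```

```bash
python3 -m handwheel '[0.87,0,-0.05,0,0,0,-1,0.87,0,-0.05,0,0,0,-1,0.87,0,-0.05,0,0,0,-1,0.87,0,-0.05,0,0,0,-1,0.87,0,-0.05,0,0,0,-1,0.87,0,-0.05,0,0,0,-1,0.87,0,-0.05,0,0,0,-1,0.87,0,-0.05,0,0,0,-1,0.87,0,-0.05,0,0,0,-1,0.87,0,-0.05,0,0,0,-1,0,0,0,0,0,0,-1]'
python3 - <<'E'
from h import *
p,P,T=snap("pics/w26.npz");P=unb(P);X,Y,Z=P[:,:,0],P[:,:,1],P[:,:,2]
k=(X>.40)&(Y<-.08)&(Z>.1);print("tall",k.sum(),P[k].min(0) if k.any() else "",)
hsv=cv2.cvtColor(p,cv2.COLOR_RGB2HSV);red=(cv2.inRange(hsv,(0,150,70),(8,255,255))>0)&(Z>.03)&(Y<-.15)
q=P[red];c=q.mean(0);U,S,V=np.linalg.svd(q-c,full_matrices=False);print("leaf",len(q),c,"\n",V)
k=np.argsort(q[:,2]);print("top",q[k[-40:]].mean(0),"low",q[k[:40]].mean(0))
print(sensors.state()['joints'].round(2));go((.40,-.13,.19),np.radians(-41.7))
E
```

```text
clock: 48.9
ee_pos: [0.4265, -0.0069, 0.1897]
tcp_rot: [-0.783, 1.71, -1.709]
wrist_force: [0.1, -0.4, 0.2]
grip_width: 0.0001
tall 33909 [ 0.46675547 -0.19880727  0.10000479]
leaf 0 [nan nan nan] 
 []
top [nan nan nan] low [nan nan nan]
[-1.28  0.18  1.29  2.24 -0.23  0.86 -0.55]
at [ 0.4272 -0.0063  0.1899] F [-0.  -0.6 -0.3] w 0.0002 t 48.95 shift [ 4.46 -0.01  2.4 ] turn [-0.    0.13 -0.01]<stdin>:5: RuntimeWarning: Mean of empty slice.
  ret = um.true_divide(
<stdin>:6: RuntimeWarning: Mean of empty slice.
```

```bash
echo 'def J():
    s=sensors.state();print("J",s["joints"].round(3),"qd",np.abs(s["qd"]).max().round(2))' >> h.py
python3 -m handwheel '[0.5,0,0.3,0,0.05,0,-1,0.5,0,0.3,0,0.05,0,-1,0,0,0,0,0,0,-1]'
python3 -c "
from h import *
J();go((.40,-.13,.19),np.radians(-41.7))"
```

```text
clock: 49.32
ee_pos: [0.4226, -0.0368, 0.19]
tcp_rot: [-0.773, 1.717, -1.718]
wrist_force: [1.0, 0.4, -0.0]
grip_width: -0.0001
J [-1.222  0.166  1.296  2.245 -0.212  0.86  -0.513] qd 0.01
at [ 0.4226 -0.0368  0.19  ] F [ 1.   0.4 -0. ] w -0.0001 t 49.33 shift [ 3.39 -0.    1.79] turn [-0.01  0.04 -0.01]
```

```bash
python3 -m handwheel '[0.55,0,0.3,0,0.01,0,-1,0.55,0,0.3,0,0.01,0,-1,0.55,0,0.3,0,0.01,0,-1,0.55,0,0.3,0,0.01,0,-1,0.55,0,0.3,0,0,0,-1,0.55,0,0.3,0,0,0,-1,0,0,0,0,0,0,-1]'
python3 - <<'E'
from h import *
J();p,P,T=snap("pics/w27.npz");P=unb(P);X,Y,Z=P[:,:,0],P[:,:,1],P[:,:,2]
k=(X>.38)&(Y<-.08)&(Z>.06)&(Z<.3);print("tall minx",np.percentile(X[k],1))
hsv=cv2.cvtColor(p,cv2.COLOR_RGB2HSV);red=(cv2.inRange(hsv,(0,150,70),(8,255,255))>0)&(Z>.03)&(Y<-.15)
q=P[red];print(len(q))
if len(q)>50:
    c=q.mean(0);U,S,V=np.linalg.svd(q-c,full_matrices=False);print("leaf",c,"\n",V)
    k=np.argsort(q[:,2]);print("top",q[k[-40:]].mean(0),"low",q[k[:40]].mean(0))
go((.338,-.282,.19),np.radians(-41.7))
E
```

```text
clock: 50.2
ee_pos: [0.3995, -0.136, 0.1901]
tcp_rot: [-0.767, 1.722, -1.724]
wrist_force: [0.2, -0.2, -0.2]
grip_width: 0.0
J [-0.983  0.146  1.287  2.249 -0.186  0.858 -0.308] qd 0.01
tall minx 0.38345849226872086
140
leaf [ 0.38256447 -0.26253116  0.08142136] 
 [[ 0.23982962  0.28907728  0.92677725]
 [-0.08267138  0.95725206 -0.27718934]
 [ 0.96728858  0.01013974 -0.25347582]]
top [ 0.38791229 -0.26604508  0.10662203] low [ 0.37388656 -0.24112138  0.04912532]
at [ 0.3997 -0.1354  0.1901] F [-0.4  0.2  0.3] w 0.0001 t 50.25 shift [ 6.01 -0.    2.07] turn [-0.01 -0.02 -0.01]
```

```bash
python3 -m handwheel '[0.7,0,0.25,0,0,0,-1,0.7,0,0.25,0,0,0,-1,0.7,0,0.25,0,0,0,-1,0.7,0,0.25,0,0,0,-1,0.7,0,0.25,0,0,0,-1,0.7,0,0.25,0,0,0,-1,0.7,0,0.25,0,0,0,-1,0.7,0,0.25,0,0,0,-1,0,0,0,0,0,0,-1]'
python3 - <<'E'
from h import *
J();p,P,T=snap("pics/w28.npz");P=unb(P);X,Y,Z=P[:,:,0],P[:,:,1],P[:,:,2];cv2.imwrite("pics/w28.png",p[:,:,::-1])
hsv=cv2.cvtColor(p,cv2.COLOR_RGB2HSV);red=(cv2.inRange(hsv,(0,150,70),(8,255,255))>0)&(Z>.03)&(Y<-.15)
q=P[red];print(len(q))
if len(q)>50:
    c=q.mean(0);U,S,V=np.linalg.svd(q-c,full_matrices=False);print("leaf",c,"\n",V)
    k=np.argsort(q[:,2]);print("top",q[k[-40:]].mean(0),"low",q[k[:40]].mean(0))
go((.338,-.282,.19),np.radians(-41.7))
E
```

```text
clock: 51.38
ee_pos: [0.3442, -0.2735, 0.1897]
tcp_rot: [-0.773, 1.717, -1.719]
wrist_force: [0.6, 0.2, -0.6]
grip_width: 0.0003
J [-0.529  0.204  1.204  2.214 -0.253  0.868  0.109] qd 0.03
2870
leaf [ 0.36594446 -0.24953047  0.07285933] 
 [[ 0.74593737 -0.66597225  0.00764268]
 [ 0.29371738  0.31864245 -0.90121978]
 [-0.59775208 -0.6744983  -0.43329493]]
top [ 0.36309959 -0.26029131  0.09413913] low [ 0.37466241 -0.2417799   0.04826713]
at [ 0.3445 -0.2729  0.1896] F [-0.4  0.4  1.1] w -0.0002 t 51.42 shift [ 0.45 -0.02  0.05] turn [-0.01  0.04 -0.01]
```

View pics/w28.png

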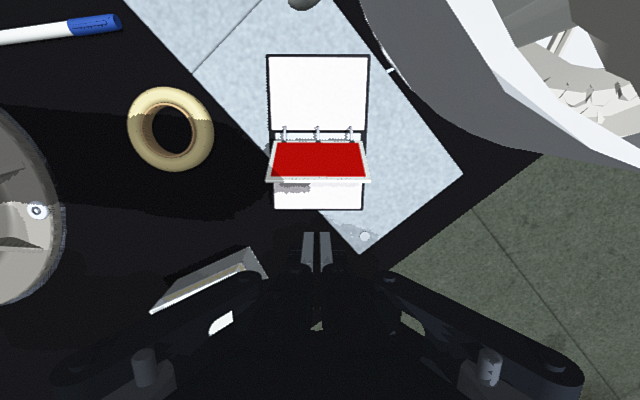

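Image: leaf's red face at (318,160), its edge facing the fingers at (318,240); everything is aligned. Lower behind the green face and push.

```bash
python3 -m handwheel '[0.45,0,0.03,0,0,0,-1,0,0.3,0,0,0,0,-1,0,0.9,0,0,0,0,-1,0,0.9,0,0,0,0,-1,0,0.9,0,0,0,0,-1,0,0.7,0,0,0,0,-1,0,0,0,0,0,0,-1]'
cat >> h.py <<'E'
def leaf():
    s=sensors.state();r=s['ee_pos']-[.3773,-.2372,.038];print("p",(r[:2]@[-.666,-.746]).round(4),"h",(r[:2]@[.746,-.666]).round(4),"tip above hinge",(r[2]-.014).round(4),"F",s['wrist_force'].round(1))
E
python3 -c "
from h import *
leaf();J();go((.338,-.282,.095),np.radians(-41.7))"
```

```text
clock: 52.3
ee_pos: [0.3386, -0.2788, 0.0916]
tcp_rot: [-0.778, 1.716, -1.712]
wrist_force: [0.2, -0.5, 0.2]
grip_width: 0.0001
p 0.0568 h -0.0011 tip above hinge 0.0396 F [ 0.2 -0.5  0.2]
J [-0.217  0.408  0.923  2.29  -0.538  0.671  0.385] qd 0.01
at [ 0.3386 -0.2788  0.0916] F [ 0.2 -0.5  0.2] w 0.0001 t 52.3 shift [ 0.11 -0.13  0.06] turn [ 0.01  0.08 -0.02]
```

```bash
python3 -m handwheel '[-0.4,0,0,0,0.04,0,-1,-0.4,0,0,0,0,0,-1,-0.4,0,0,0,0,0,-1,-0.4,0,0,0,0,0,-1,-0.4,0,0,0,0,0,-1,-0.4,0,0,0,0,0,-1,-0.4,0,0,0,0,0,-1,0,0,0,0,0,0,-1]'
python3 -c "
from h import *
leaf();J()
p,P,T=snap('pics/w29.npz');cv2.imwrite('pics/w29.png',p[:,:,::-1])
hsv=cv2.cvtColor(p,cv2.COLOR_RGB2HSV)
for n,m in(('red',cv2.inRange(hsv,(0,150,60),(8,255,255))),('green',cv2.inRange(hsv,(50,100,30),(85,255,255)))):
    q=P[(m>0)&(P[:,:,2]>.03)&(P[:,:,1]<-.13)];print(n,len(q),np.percentile(q,[2,98],axis=0).round(3) if len(q)>20 else '')
"
```

```text
clock: 53.3
ee_pos: [0.39, -0.2216, 0.0934]
tcp_rot: [-0.773, 1.717, -1.715]
wrist_force: [-0.3, -0.3, 0.4]
grip_width: -0.0001
p -0.0201 h -0.001 tip above hinge 0.0414 F [-0.3 -0.3  0.4]
J [-0.385  0.423  0.929  2.27  -0.554  0.684  0.225] qd 0.01
red 0 
green 2335 [[ 0.36  -0.253  0.049]
 [ 0.425 -0.191  0.088]]
```

```bash
python3 -m handwheel '[-0.3,0.15,0,0,0,0,-1,-0.3,0.25,0,0,0,0,-1,-0.3,0.3,0,0,0,0,-1,-0.15,0.3,0,0,0,0,-1,0,0.2,0,0,0,0,-1,0,0,0,0,0,0,-1]'
python3 -c "
from h import *
leaf();J()"
```

```text
clock: 54.1
ee_pos: [0.4076, -0.2012, 0.0609]
tcp_rot: [-0.773, 1.718, -1.716]
wrist_force: [-1.0, -0.8, 0.9]
grip_width: 0.0001
p -0.047 h -0.0014 tip above hinge 0.0089 F [-1.  -0.8  0.9]
J [-0.36   0.489  0.839  2.272 -0.643  0.628  0.239] qd 0.0
```

```bash
python3 -m handwheel '[0,0.16,0,0,0,0,-1,0,0.08,0,0,0,0,-1,0,0,0,0,0,0,-1]'; python3 -m handwheel '[0,0.1,0,0,0,0,-1,0,0,0,0,0,0,-1]';python3 -m handwheel '[0,0.1,0,0,0,0,-1,0,0,0,0,0,0,-1]'
python3 -c "
from h import *
leaf()"
```

```text
clock: 54.48
ee_pos: [0.4077, -0.2015, 0.0551]
tcp_rot: [-0.771, 1.719, -1.716]
wrist_force: [-2.3, 3.1, 13.8]
grip_width: -0.0001
clock: 54.72
ee_pos: [0.4079, -0.2016, 0.0542]
tcp_rot: [-0.767, 1.721, -1.714]
wrist_force: [-9.3, 6.7, 36.6]
grip_width: -0.0002
clock: 54.98
ee_pos: [0.408, -0.2017, 0.0541]
tcp_rot: [-0.761, 1.723, -1.711]
wrist_force: [-11.5, 7.1, 41.7]
grip_width: 0.0002
p -0.0469 h -0.0007 tip above hinge 0.0021 F [-11.5   7.1  41.7]
```

```bash
python3 -m handwheel '[0,-0.3,0,0,0,0,-1,0,-0.8,0,0,0,0,-1,0,-1,0,0,0,0,-1,0,-1,0,0,0,0,-1,0,-1,0,0,0,0,-1,0.6,-0.8,0,0,0,0,-1,0.6,0,0,0,0,0,-1,0.6,0,0,0,0,0,-1,0,0,0,0,0,0,-1]'
python3 -c "
from h import *
leaf();J()
p,P,T=snap('pics/w30.npz');P=unb(P);hsv=cv2.cvtColor(p,cv2.COLOR_RGB2HSV)
for n,m in(('red',cv2.inRange(hsv,(0,150,60),(8,255,255))),('green',cv2.inRange(hsv,(50,100,30),(85,255,255)))):
    q=P[(m>0)&(P[:,:,2]>.02)&(P[:,:,1]<-.13)];print(n,len(q))
    if len(q)>50:
        c=q.mean(0);V=np.linalg.svd(q-c,full_matrices=False)[2];print(c,V[2],np.percentile(q,[2,98],axis=0).round(3))
i=viewer.get_image('scene')[0];cv2.imwrite('pics/s30.png',cv2.resize(i[120:320,190:490],(800,533),interpolation=cv2.INTER_CUBIC)[:,:,::-1])
"
```

```text
clock: 56.1
ee_pos: [0.3748, -0.2384, 0.179]
tcp_rot: [-0.758, 1.726, -1.711]
wrist_force: [0.1, -0.2, -0.6]
grip_width: 0.0001
p 0.0026 h -0.0011 tip above hinge 0.127 F [ 0.1 -0.2 -0.6]
J [-0.57   0.247  1.164  2.214 -0.322  0.854  0.07 ] qd 0.02
red 0
green 4477
[ 0.39997898 -0.21082405  0.04102254] [-0.02576734 -0.03063141  0.99919856] [[ 0.363 -0.246  0.039]
 [ 0.436 -0.176  0.043]]
```

View pics/s30.png

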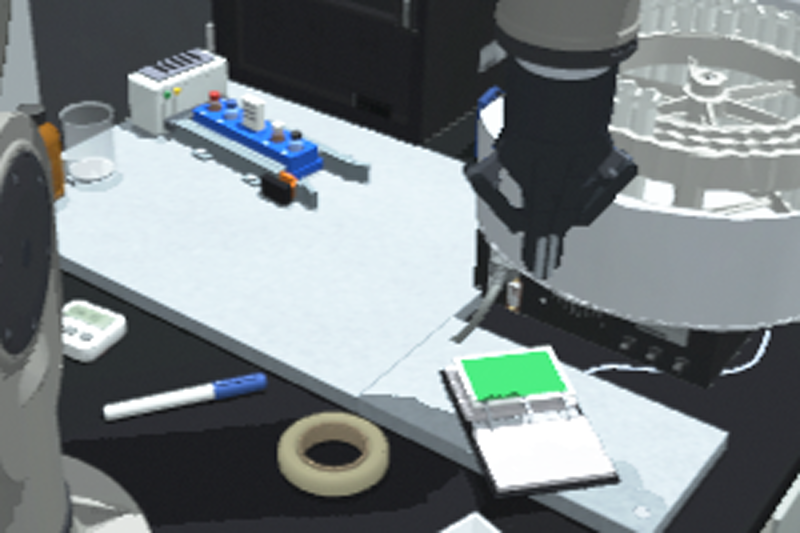

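The leaf lies flat (about 3.10 rad) with its green face up. The magazine with four vials is in the dock, and the beaker and bottle are untouched. I'll do one last numeric check of the magazine and catch from the scene camera, then hand in.

Run:
```python
from h import *
p,dp=viewer.get_image("scene");v,u=np.mgrid[:400,:640]
P=pts("scene",np.c_[u.ravel(),v.ravel()],dp.ravel()).reshape(400,640,3);Z=P[:,:,2]
d=np.array([.1235,.9923]);n=np.array([.9923,-.1235]);W=P[:,:,:2]-[.5966,.230];s=W@d;e=W@n;hsv=cv2.cvtColor(p,cv2.COLOR_RGB2HSV)
b=(cv2.inRange(hsv,(100,130,50),(130,255,255))>0)&(np.abs(e)<.04)&(np.abs(s)<.12)&(dp>0);print("mag s",np.percentile(s[b],[1,99]).round(4),"z",np.percentile(Z[b],[5,95]).round(3))
o=(cv2.inRange(hsv,(5,120,90),(25,255,255))>0)&(np.abs(e)<.07)&(np.abs(s+.1)<.05);print("catch now s,e",s[o].mean().round(4),e[o].mean().round(4),o.sum())
L=np.load("pics/scene0.npz");P0=pts("scene",np.c_[u.ravel(),v.ravel()],L['d'].ravel()).reshape(400,640,3)
h0=cv2.cvtColor(L['p'],cv2.COLOR_RGB2HSV);W=P0[:,:,:2]-[.5966,.230];s=W@d;e=W@n;o=(cv2.inRange(h0,(5,120,90),(25,255,255))>0)&(np.abs(e)<.07)&(np.abs(s+.1)<.05);print("catch start",s[o].mean().round(4),e[o].mean().round(4),o.sum())
print(sensors.state()['wrist_force'].round(1));print(order.finish_job())
```

```text
mag s [-0.0818  0.0777] z [0.029 0.057]
catch now s,e -0.095 -0.039 22
catch start -0.0955 -0.0395 22
[0.1 0.  0.4]
the job is handed in; nothing more can be done
None
```

I finished the whole job and handed it in at about 56 s of the 208 s allowed. The hand-in reports no verdict.

- **Vials:** all four were present and stand in the bores. Cap tops measured 65.6–65.8 mm high, where a seated vial should be 66 mm.
- **Magazine:** it went into the dock leading end first, up to the end stop. I read "home" from three signs:
  - The side force dropped as the catch clicked.
  - A last small push did not move it.
  - The pictures show the catch nose sprung out behind the flange. The last check put the magazine at -82 to +78 mm along the dock, against -80 to +80 nominal. That is about -2 mm with 1–2 mm of camera error, so on its own it does not prove the -1.5 mm limit.
- **Leaf:** I turned it over last. It lies at about 3.10 rad with the green face up and no red visible.
- **Other checks:** the beaker and bottle were left alone. The magazine did not appear to be knocked aside in any check.

**Pressing force:** pressing the leaf flat with the closed fingertips peaked at about 42 N vertical at the wrist. This was higher than I meant, but below the 120 N wrist limit. The 40 N limit applies to the arm and gripper body, and I believe only the fingertips touched the leaf.

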